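# Snap the battery cover onto the decorating turntable

### The job

The craft room's turntable has fresh batteries: pick up its green battery cover, lay it straight over the open bay so that all four clips sit loosely in the bay, and let go of it. Then press the corners down one at a time until every clip clicks home and the cover is flush all round, pressing firmly but never hard enough to crack the plastic, and leave the other things on the table alone.

Things in the scene. Friction and masses are not known exactly. Their poses are not given: they have to be found in the camera images.
- bay (a point): Centre of the open battery bay of the white turntable unit, in the plane of its rim, 60 mm above the table. x: along the bay's long side, towards the turntable disc; y across; z up. Bay outside 128 x 101 mm, opening 108 (x) x 81 (y) mm, rim walls 10 mm thick. Battery cells lie inside, 9 mm below the rim, within 28 mm of its middle line. The unit stands on soft rubber feet and sinks some mm when pressed.
- cover_grip (a point): Centre of the black-striped grip rib of the loose green cover: rib 50 (x) x 12 (y) x 20 (z) mm on the middle of the plate; this point is 10 mm above the plate's top. x along rib and long side, y across, z up. Plate 112 x 84 mm, 4 mm thick with a 3 mm lip under its edge. At the start it stands on its clips, plate top 24 mm above the table. Fits either way round (half turn).
- corner0 (a point): White thumb mark (14 mm) on the plate's top over a clip, at x +45, y +34 mm of the cover: press here. A corner clicks only at the very end of its 10 mm travel, at 10 to 18 N straight down, while the whole unit sinks too; mark then 7 to 8 mm above the rim. Not clicked, it springs up 2 mm or more. The cover cracks if its contact forces on the unit add up to over 65 N.
- corner1 (a point): The same kind of thumb mark at x +45, y -34 mm of the cover.
- corner2 (a point): The same kind of thumb mark at x -45, y -34 mm of the cover.
- corner3 (a point): The same kind of thumb mark at x -45, y +34 mm of the cover.
- cover: The green cover, 50 to 100 g; origin in its middle at the clips' lower ends, 34 mm below cover_grip. Four clips end 24 mm below the plate's top, at x = +-45 mm: rounded hooks 12 mm long (x), outer faces at y = +-39 mm, all within x = +-52 mm. Laid in the bay, the clips reach in about 7 mm and rest on the noses, plate top about 17 mm above the rim.
- unit: Foot of the unit, fixed to the table; origin on the table under the bay, axes as bay. Disc: radius 88 mm, top 52 mm up, centre at x = 165 mm; on it a fixed blue dish, radius 38 mm, 89 mm up. Four red spring noses with sloping tops stick into the bay at x = +-45 mm, 3 to 10 mm below the rim, in to y = +-36.5 mm. Four black spring buffers (x +-29, y +-34 mm, 6 mm above the rim) push the cover up.
- jar: Bystander: white jar with a red lid, 56 mm wide, 75 mm high; origin at the centre of its underside. Leave alone.
- tile: Bystander: white glazed test tile, 50 x 50 x 9 mm, lying flat; origin at the centre of its underside. Leave alone.
- block: Bystander: pale wooden stamp block, 100 x 45 x 22 mm, lying flat; origin at the centre of its underside. Leave alone.
Not all that is in view belongs to the job. Of the things that look like the cover, take the one that is farthest from the robot's base at the start.

How it is judged:
By the outcome, as a careful person would: the job done as asked, in the order asked, and still so for the second after the job is handed in, with the robot touching nothing.
It also fails if it takes over 54 s, if anything falls off the work surface, if the arm or the gripper's body presses on something with over 40 N, if the wrist force passes 120 N, or if a joint passes its speed limit or range.

### The arm

A 6-joint arm with a two-finger parallel gripper is mounted at the origin on the work surface. World frame = base frame: x ahead of the robot, y to its left, z up, the work surface at z = 0. Lengths are in m, angles in rad, forces in N, time in s.
With the tool pointing down it reaches from about 0.35 to 0.975 m from the base axis. Payload 4.9 kg.
Tool frame: the origin (TCP) lies at the very end of the fingers, on their centre line; the grasp point (between the pads) lies 19 mm behind it; z points along the fingers, y is the direction in which the jaws open and shut (so a half turn about z gives the same grasp; the last joint's range is limited). The gripper opens to 85 mm and grips with 20 to 120 N. Pads are 22 mm wide; open, the fingers measure 114 mm over their backs; the gripper's body (76 mm by 85 mm) begins 54 mm behind the grasp point. The pads swing forward as they close: fully open they stand 13 mm farther back than shut.
Start: joints at [1.081, 0.053, 1.613, -0, 1.476, -0.119], TCP at [0.226, 0.583, 0.231] pointing down, gripper open.
Joint ranges: [-3.01, 3.01], [-1.01, 2.22], [0.06, 2.58], [-1.02, 4.17], [0.09, 2.62], [-3.14, 3.14]. Speed limits (rad/s): [2.57, 2.57, 3.14, 3.14, 3.14, 3.14].

### API

Orientations are given as a rotation vector (axis times angle).
In Python, from station import ctrl gives the robot as it stands.
- The arm moves only by the tool step_arm, never from a script. Its argument "moves" is a list of rows, each a list of 5 numbers: the opening, from 0 (shut) to 1 (fully open), then the shift along the world's x, y, z in m, then the turn about the world's z in degrees. A call has 1 to 20 rows; each row shifts and turns the pose as measured when the row begins; what a row does not reach is not made up. A row lasts 1/8 s, in which the tool goes at most 62.5 mm and 10.7 degrees, less where a joint would pass 70% of its speed; a pose out of reach is approached as far as the arm can. A call is refused whole if a number of a shift passes 0.0625 or a number of a turn 10.7, either way. A call with a gripper value outside its range is refused whole. The fingers move at their own pace and stop on an object; "newtons" is the grip in N (left out, the last holds). Time passes only in rows, so rows that do not move let the fingers close. It gives the time, the measured TCP pose, the force and the opening at its end, in the units of the state.
- ctrl.get_obs(): the state, without advancing time (a new reading comes with each control period).
- ctrl.get_image(name): name is "side" or "top" or "wrist"; returns a dict with "color" (400x640x3 uint8, red, green, blue), "camera_matrix" (3x3 intrinsics, pixels), "R" (3x3) and "t" (3): a world point X has camera coordinates R X + t; the wrist camera has in their place "T_tool_cam" (4x4, takes a point from camera to tool coordinates, whose origin is the TCP and whose axes are the flange's). Camera axes: x right, y down, z forward; pixel columns grow to the right and rows downward; lengths in m; the calibration is good to about 2 mm. The wrist camera is an equidistant fisheye: a pixel r from the principal point sees the ray r / f radians off the axis. A picture is of the moment at which its call begins: read the wrist's pose just before it. There is no depth.
- ctrl.finish_job(): hands the job in, once; it reports no verdict.
Trained networks look in a picture, given as the dict that the camera call returned (one of the last four; its "shot" number tells which), for a name from the list of things; names that differ only in an ending like _2 or _b are one class to them, and where a whole thing is asked for, a point or a joint stands for the part that bears it (a point fixed in the world has none). Each returns a list of dicts, best first, with "p" (0 to 1); they miss things now and then, are a little off and sometimes report something else, mostly with a low value. They report only what shows in the picture. A call takes as long as a camera call. They do not tell look-alikes from the thing itself.
- ctrl.spot_in(picture, query): "bbox" ([left, top, right, bottom] in pixels, round what is visible of it).
The state is a dict: "t": time; "q": joint angles; "dq": joint speeds; "effort": joint torques, N m; "tool_pos": TCP position; "tool_rot": TCP orientation; "contact_force": force on the tool from outside, world axes, zero at the start; "wrist_torque": the same for the moment, N m; "opening": finger opening in m.
Only numpy, scipy, OpenCV 4.12 (cv2) and the standard library are available. Lean on these libraries where they do the work, as an engineer would, in place of code of your own. Each camera call takes 0.05 s, during which the arm holds its last target.

## Working session

There is one attempt and no reset: what is moved stays moved. The work goes in short steps, Python scripts to look and compute and a tool call to move; the robot and the scene stay as the last step left them, time stands still between calls to the robot, and variables do not carry over. Pictures are saved under pics/ and viewed, and the job is handed in when it is done.

Besides the shell and the picture viewer there is one more tool, called after "Emit:" by a JSON object that holds its "method" and its "body". step_arm: Moves the arm, as the interface text tells. Its arguments: {"type":"object","properties":{"moves":{"type":"array","items":{"type":"array","items":{"type":"number"}}},"newtons":{"type":"number"}},"required":["moves"]}

```bash
ls; mkdir -p pics; python3 - <<'E'
from station import ctrl
import cv2
print(ctrl.get_obs())
for n in ["top","side","wrist"]:
    im=ctrl.get_image(n)
    cv2.imwrite(f"pics/{n}0.png",im["color"][:,:,::-1])
    print(n,{k:(v.tolist() if hasattr(v,'tolist') else v) for k,v in im.items() if k!="color"})
    for q in ["cover","cover_grip","unit","bay","jar"]:
        print(q,[(round(d["p"],2),[round(float(x)) for x in d["bbox"]]) for d in ctrl.spot_in(im,q)])
E
```

```text
pics
{'t': 0.0, 'q': array([ 1.08102267e+00,  5.33634805e-02,  1.61431829e+00, -6.34858414e-05,
        1.47601140e+00, -1.19046359e-01]), 'dq': array([-0.00146698,  0.00096512, -0.00093007, -0.00030194, -0.0020267 ,
        0.00056682]), 'effort': array([ 9.97898096e-04, -3.93667567e+01, -3.70180321e+01, -1.05773267e-04,
        6.84726663e-03, -1.61083699e-05]), 'tool_pos': array([0.22617392, 0.58195553, 0.23004441]), 'tool_rot': array([-0.57889338, -3.08721558,  0.00317697]), 'contact_force': array([-0.19610578,  0.23131832, -0.0284079 ]), 'wrist_torque': array([-0.00305512, -0.01480936, -0.03347013]), 'opening': 0.0851825389763581}
top {'camera_matrix': [[503.5289366368321, 0.0, 320.77901922312765], [0.0, 503.5289366368321, 206.05164451968747], [0.0, 0.0, 1.0]], 'R': [[-0.023923785723512527, -0.9997061400437303, 0.0039097359911961956], [-0.9891477954379962, 0.023103661954963585, -0.14509603572952048], [0.14496306859613228, -0.007338553204560457, -0.9894098515681238]], 't': [0.02659490332928631, 0.49659887253274726, 1.42965294264501], 'shot': 1}
cover [(0.82, [240, 181, 281, 227])
[... 926 characters left out ...]
50, 214, 481, 283])]
jar [(0.78, [346, 324, 373, 366]), (0.5, [296, 161, 346, 193])]
wrist {'camera_matrix': [[309.70691628693146, 0.0, 320.5619366032688], [0.0, 309.70691628693146, 197.94618238761524], [0.0, 0.0, 1.0]], 'T_tool_cam': [[-0.00018404107054312616, -0.959370502725051, -0.28214925948860253, 0.07218065422040121], [0.9999996662451138, -0.00040115833519787454, 0.0007117454958288215, -0.00038564775026839193], [-0.000796014161359309, -0.28214903432950544, 0.9593702563600676, -0.14243429696283144], [0.0, 0.0, 0.0, 1.0]], 'shot': 3}
cover [(0.78, [150, 365, 189, 390])]
cover_grip [(0.75, [154, 362, 187, 392])]
unit []
bay []
jar [(0.65, [20, 363, 43, 382]), (0.55, [151, 364, 189, 397])]
```

```bash
python3 - <<'E'
import cv2
for n,(a,b,c,d) in {"top":(200,80,500,300),"side":(200,130,520,370)}.items():
    im=cv2.imread(f"pics/{n}0.png")[b:d,a:c]
    cv2.imwrite(f"pics/{n}0c.png",cv2.resize(im,None,fx=2.5,fy=2.5,interpolation=cv2.INTER_CUBIC))
E
```

```text
(no output)
```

View pics/top0.png

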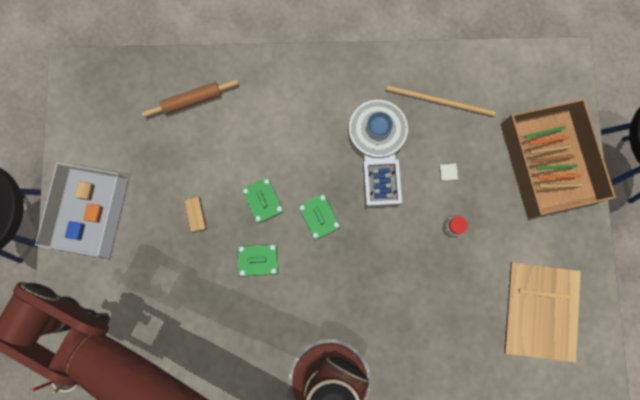

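View pics/side0.png

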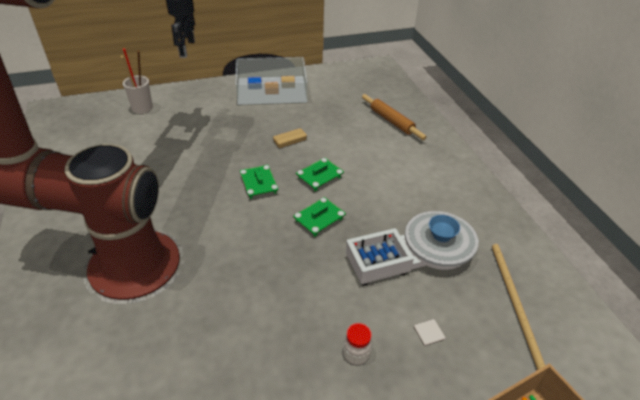

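View pics/wrist0.png

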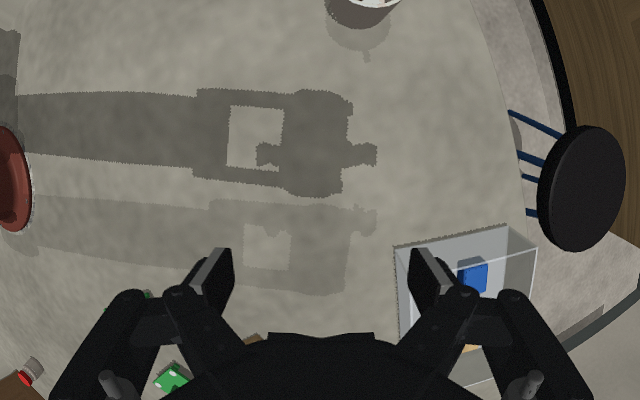

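```bash
ls pics
```

```text
side0.png
side0c.png
top0.png
top0c.png
wrist0.png
```

The top view shows three green covers, at (263,200), (319,216) and (258,260). The unit is at (382,183), with its disc at (378,128).

```bash
cat > h.py <<'E'
import numpy as np, cv2
from scipy.spatial.transform import Rotation as Ro
def ray(im,uv):
    K=np.array(im["camera_matrix"]);R=np.array(im["R"]);t=np.array(im["t"])
    d=np.linalg.inv(K)@np.array([uv[0],uv[1],1.0])
    return -R.T@t,R.T@d
def atz(im,uv,z):
    o,d=ray(im,uv); return o+d*(z-o[2])/d[2]
def proj(im,X):
    K=np.array(im["camera_matrix"]);c=np.array(im["R"])@np.array(X)+np.array(im["t"]);p=K@c;return p[:2]/p[2]
def wray(im,obs,uv):
    K=np.array(im["camera_matrix"]);f=K[0,0]
    dx,dy=uv[0]-K[0,2],uv[1]-K[1,2];r=np.hypot(dx,dy);th=r/f
    d=np.array([np.sin(th)*dx/max(r,1e-9),np.sin(th)*dy/max(r,1e-9),np.cos(th)])
    T=np.array(im["T_tool_cam"]);Rt=Ro.from_rotvec(obs["tool_rot"]).as_matrix()
    return obs["tool_pos"]+Rt@T[:3,3],Rt@T[:3,:3]@d
def watz(im,obs,uv,z):
    o,d=wray(im,obs,uv);return o+d*(z-o[2])/d[2]
def wproj(im,obs,X):
    K=np.array(im["camera_matrix"]);f=K[0,0]
    T=np.array(im["T_tool_cam"]);Rt=Ro.from_rotvec(obs["tool_rot"]).as_matrix()
    c=T[:3,:3].T@(Rt.T@(np.array(X)-obs["tool_pos"])-T[:3,3])
    r=np.hypot(c[0],c[1]);th=np.arctan2(r,c[2]);return np.array([K[0,2]+f*th*c[0]/r,K[1,2]+f*th*c[1]/r])
E
python3 - <<'E'
from station import ctrl
from h import *
im=ctrl.get_image("top");I=im["color"].astype(int)
m=((I[:,:,1]-I[:,:,0]>60)&(I[:,:,1]-I[:,:,2]>40)).astype(np.uint8)
n,l,s,c=cv2.connectedComponentsWithStats(m)
for i in range(1,n):
    if s[i,4]>300:
        p=np.argwhere(cv2.morphologyEx((l==i).astype(np.uint8),cv2.MORPH_CLOSE,np.ones((9,9))))[:,::-1].astype(np.float32)
        w=np.array([atz(im,u,0.024)[:2] for u in p],np.float32)
        r=cv2.minAreaRect(w);print(s[i],c[i],r,np.linalg.norm(w.mean(0)),w.mean(0))
        print(cv2.boxPoints(r))
E
```

```text
[245 180  35  41 892] [262.09080717 199.83295964] ((0.5217553973197937, 0.18649956583976746), (0.10916142165660858, 0.08097566664218903), 23.753231048583984) 0.5536373 [0.5213129  0.18640581]
[[0.45548987 0.2015726 ]
 [0.48810673 0.12745649]
 [0.5880209  0.17142653]
 [0.55540407 0.24554265]]
[302 196  35  42 909] [318.80418042 216.11221122] ((0.46965575218200684, 0.021222874522209167), (0.10813568532466888, 0.08019734919071198), 25.248315811157227) 0.46935365 [0.4688728  0.02124026]
[[ 0.4036494   0.03442862]
 [ 0.4378569  -0.03810729]
 [ 0.5356621   0.00801713]
 [ 0.5014546   0.08055304]]
[239 246  38  29 936] [257.21474359 259.75641026] ((0.3463120758533478, 0.20127905905246735), (0.10677040368318558, 0.08042914420366287), 89.97825622558594) 0.40081602 [0.34631747 0.20178626]
[[0.30607724 0.14790912]
 [0.38650638 0.1478786 ]
 [0.3865469  0.25464898]
 [0.30611777 0.2546795 ]]
```

View pics/top0c.png

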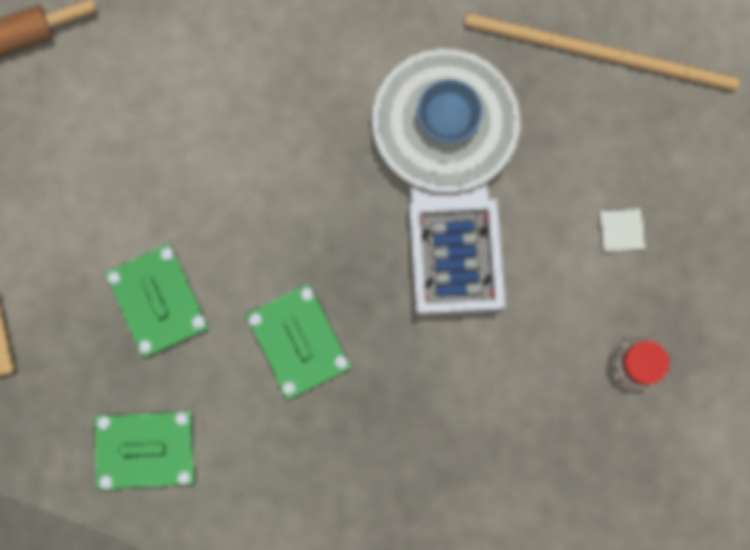

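View pics/side0c.png

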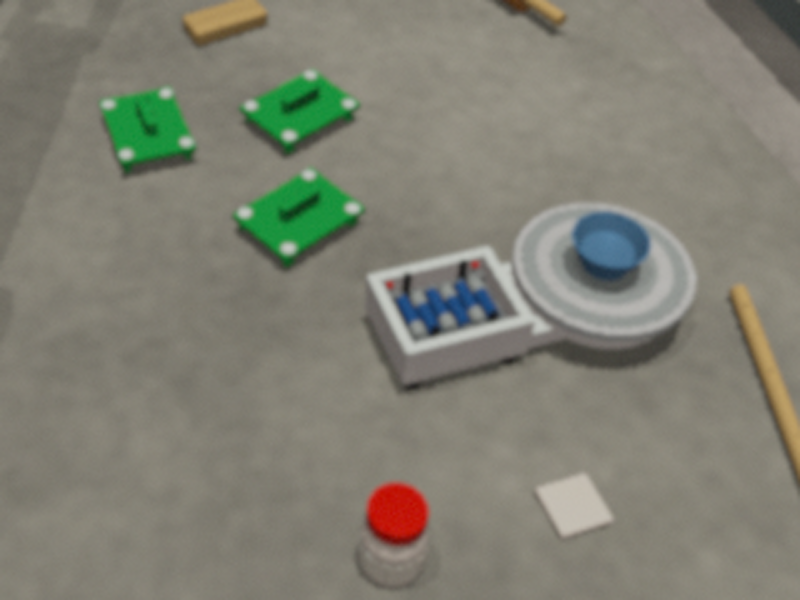

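```bash
python3 - <<'E'
from station import ctrl
from h import *
im=ctrl.get_image("top");o=ctrl.get_obs()
M=Ro.from_rotvec(o["tool_rot"]).as_matrix();print(o["t"],M.round(3), "y ang",np.degrees(np.arctan2(M[1,1],M[0,1])))
c=np.array([[411,200],[496,199],[504,307],[416,313]])/2.5+[200,80]
w=np.array([atz(im,u,.06)[:2] for u in c]);print(w,w.mean(0),[np.linalg.norm(w[i]-w[i-1]) for i in range(4)])
print("disc",atz(im,np.array([448,120])/2.5+[200,80],.052), atz(im,np.array([451,113])/2.5+[200,80],.089))
for n,q in [("tile",.009),("jar",.075),("block",.022)]:
    d=ctrl.spot_in(im,n)
    if d: b=d[0]["bbox"];print(n,d[0]["p"],atz(im,[(b[0]+b[2])/2,(b[1]+b[3])/2],q))
E
```

```text
1.0 [[-0.932  0.362 -0.   ]
 [ 0.362  0.932  0.   ]
 [ 0.    -0.    -1.   ]] y ang 68.75712992514785
[[ 0.62572752 -0.11481386]
 [ 0.62464688 -0.21361299]
 [ 0.49760671 -0.21691642]
 [ 0.49301015 -0.11570287]] [ 0.56024781 -0.16526153] [np.float64(0.1327203417804589), np.float64(0.09880504286157202), np.float64(0.12708311111929743), np.float64(0.10131787468434983)]
disc [ 0.72321253 -0.16275737  0.052     ] [ 0.72013779 -0.1616877   0.089     ]
tile 0.76 [ 0.58707497 -0.36867364  0.009     ]
jar 0.94 [ 0.42407588 -0.35978918  0.075     ]
block 0.87 [0.4825936  0.38282547 0.022     ]
```

Candidates for the cover, by distance from the base:
- top (263,200): 0.554 m, the farthest, so I choose this one
- (319,216): 0.469 m
- (258,260): 0.401 m

I'll move above it and check it in a close view.

Emit:
{"method": "step_arm", "body": {"moves": [[1, 0.03, -0.04, 0, 4.5], [1, 0.03, -0.04, 0, 4.5], [1, 0.03, -0.04, 0, 4.5], [1, 0.03, -0.04, 0, 4.5], [1, 0.03, -0.04, 0, 4.5], [1, 0.03, -0.04, 0, 4.5], [1, 0.03, -0.04, 0, 4.5], [1, 0.03, -0.04, 0, 4.5], [1, 0.03, -0.04, 0, 4.5], [1, 0.025, -0.035, -0.03, 4.5], [1, 0, 0, 0, 0]], "newtons": 30}}

```text
t: 2.52
tool_pos: [0.529, 0.1746, 0.2028]
tool_rot: [-0.689, 3.059, 0.004]
contact_force: [-0.6, -0.2, -0.1]
opening: 0.0854
```

```bash
cat > look.py <<'E'
import sys
from station import ctrl
from h import *
o=ctrl.get_obs(); im=ctrl.get_image("wrist")
cv2.imwrite(f"pics/{sys.argv[1]}.png",im["color"][:,:,::-1])
import pickle; pickle.dump((im,o),open("last.pkl","wb"))
M=Ro.from_rotvec(o["tool_rot"]).as_matrix()
print(o["t"],o["tool_pos"].round(4),"yang",np.degrees(np.arctan2(M[1,1],M[0,1])).round(2),"tilt",M[:,2].round(4),o["contact_force"].round(2),o["opening"],o["q"].round(3))
E
python3 look.py w1
```

```text
2.525 [0.529  0.1746 0.2028] yang 115.4 tilt [ 0.0048  0.0039 -1.    ] [-0.59 -0.17 -0.07] 0.08542767268128242 [ 0.184 -0.094  1.805  0.003  1.425 -1.831]
```

View pics/w1.png

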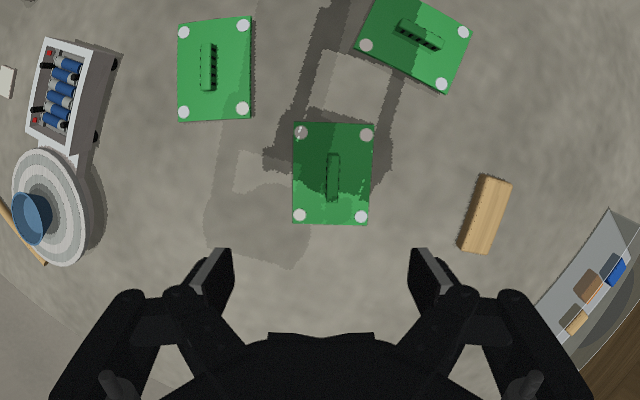

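The wrist view shows the chosen cover at (333,173), with its marks at (301,132), (366,135), (361,216) and (299,214). Its rib is at (333,177). The other two covers, (213,70) and (415,45), are nearer the base.

```bash
cat > marks.py <<'E'
import sys,pickle
from h import *
im,o=pickle.load(open("last.pkl","rb"))
z=float(sys.argv[1]); 
I=im["color"].astype(int);mn=I.min(2);sat=I.max(2)-mn
pts=[]
for a in sys.argv[2:]:
    u,v=map(float,a.split(","));u0,v0=int(u),int(v);k=11
    P=I[v0-k:v0+k+1,u0-k:u0+k+1]; 
    # white: red close to green
    m=(P[:,:,0]>0.8*P[:,:,1])&(P.min(2)>90)
    n,l,s,c=cv2.connectedComponentsWithStats(m.astype(np.uint8),connectivity=4)
    if n<2: pts.append((u,v));continue
    i=min(range(1,n),key=lambda i:np.hypot(*(c[i]-k))-0.02*s[i,4])
    pts.append(tuple(c[i]-k+[u0,v0])); print(pts[-1],s[i,4])
w=np.array([watz(im,o,p,z) for p in pts])[:,:2]
print(w.round(4),"ctr",w.mean(0).round(4))
print("sides",[np.linalg.norm(w[i]-w[(i+1)%4]).round(4) for i in range(4)])
for i in range(4):
    d=w[(i+1)%4]-w[i];print(np.degrees(np.arctan2(d[1],d[0])).round(2),end=" ")
E
python3 marks.py 0.024 301,132 366,135 361,216 299,214
```

```text
(np.float64(300.57664233576645), np.float64(132.0)) 137
(np.float64(366.0662251655629), np.float64(134.43046357615893)) 151
(np.float64(360.4916666666667), np.float64(216.14166666666668)) 120
(np.float64(299.140625), np.float64(214.375)) 128
[[0.4946 0.1359]
 [0.4674 0.1982]
 [0.5501 0.2341]
 [0.5772 0.1718]] ctr [0.5223 0.185 ]
sides [np.float64(0.068), np.float64(0.0901), np.float64(0.0679), np.float64(0.0901)]
113.57 23.46 -66.46 -156.5
```

The mark rectangle measures 68 x 90 mm, as it should. The cover's centre is (0.5223, 0.1850) and its yaw is 23.5°.

Emit:
{"method": "step_arm", "body": {"moves": [[0.6, -0.0067, 0.0104, 0, -1.9], [0.6, 0, 0, -0.04, 0], [0.6, 0, 0, -0.04, 0], [0.6, 0, 0, -0.03, 0], [0.6, 0, 0, 0, 0], [0.6, 0, 0, 0, 0]]}}

```text
t: 3.32
tool_pos: [0.5245, 0.1946, 0.1028]
tool_rot: [-0.642, 3.05, 0.009]
contact_force: [0.8, -0.6, -0.1]
opening: 0.0516
```

```bash
python3 look.py w2
```

```text
3.325 [0.5245 0.1946 0.1028] yang 113.78 tilt [ 0.0231  0.0109 -0.9997] [ 0.78 -0.6  -0.07] 0.0516108603557616 [ 0.219 -0.004  1.894  0.006  1.227 -1.768]
```

View pics/w2.png

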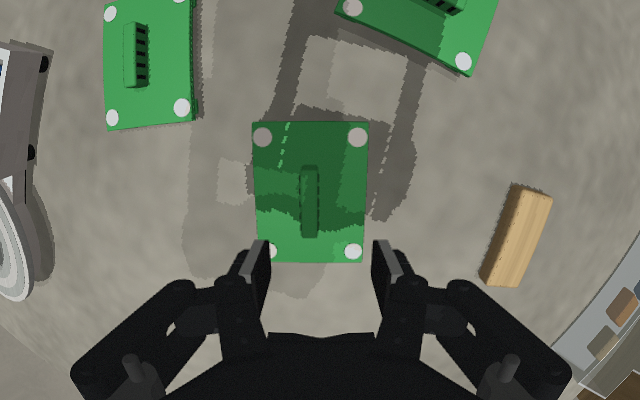

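The descent left a tilt of about 1.4° and a lateral drift. I'll test how the step size affects it.

Emit:
{"method": "step_arm", "body": {"moves": [[0.6, -0.001, -0.004, 0, 0], [0.6, -0.001, -0.004, 0, 0]]}}

```text
t: 3.62
tool_pos: [0.524, 0.1869, 0.1059]
tool_rot: [-0.642, 3.045, 0.009]
contact_force: [0.6, 0.1, 0.2]
opening: 0.0512
```

```bash
cat > st.py <<'E'
from station import ctrl
from h import *
o=ctrl.get_obs();M=Ro.from_rotvec(o["tool_rot"]).as_matrix()
print(round(o["t"],2),o["tool_pos"].round(4),"yang",np.degrees(np.arctan2(M[1,1],M[0,1])).round(2),"tilt",M[:,2].round(4),"F",o["contact_force"].round(2),"T",o["wrist_torque"].round(2),round(o["opening"],4),"dq",np.abs(o["dq"]).max().round(3))
E
python3 st.py
```

```text
3.62 [0.524  0.1869 0.1059] yang 113.82 tilt [ 0.0279  0.0119 -0.9995] F [0.59 0.14 0.16] T [ 0.03 -0.   -0.04] 0.0512 dq 0.057
```

Emit:
{"method": "step_arm", "body": {"moves": [[0.6, 0, 0, 0.03, 0]]}}

```text
t: 3.75
tool_pos: [0.5222, 0.186, 0.1341]
tool_rot: [-0.642, 3.05, 0.009]
contact_force: [-0.4, -0.7, 0.2]
opening: 0.0513
```

```bash
python3 st.py
```

```text
3.75 [0.5222 0.186  0.1341] yang 113.78 tilt [ 0.0229  0.0108 -0.9997] F [-0.38 -0.66  0.24] T [0.03 0.05 0.01] 0.0513 dq 0.446
```

Emit:
{"method": "step_arm", "body": {"moves": [[0.6, 0, 0, 0, 0]]}}

```text
t: 3.88
tool_pos: [0.5245, 0.1861, 0.1378]
tool_rot: [-0.64, 3.043, 0.009]
contact_force: [0.6, 0.2, 0.2]
opening: 0.0512
```

```bash
python3 st.py
```

```text
3.88 [0.5245 0.1861 0.1378] yang 113.75 tilt [ 0.0297  0.0122 -0.9995] F [0.63 0.19 0.17] T [0.   0.07 0.01] 0.0512 dq 0.064
```

Emit:
{"method": "step_arm", "body": {"moves": [[0.6, 0, 0, 0, 0], [0.6, 0, 0, 0, 0]]}}

```text
t: 4.12
tool_pos: [0.5238, 0.1856, 0.1366]
tool_rot: [-0.639, 3.045, 0.009]
contact_force: [1.3, 0.9, -0.9]
opening: 0.0513
```

```bash
python3 st.py
```

```text
4.12 [0.5238 0.1856 0.1366] yang 113.72 tilt [ 0.0281  0.0118 -0.9995] F [ 1.25  0.9  -0.9 ] T [ 0.02 -0.03 -0.04] 0.0513 dq 0.015
```

Emit:
{"method": "step_arm", "body": {"moves": [[0.6, 0, 0, -0.01, 0], [0.6, 0, 0, -0.01, 0], [0.6, 0, 0, -0.01, 0], [0.6, 0, 0, -0.01, 0]]}}

```text
t: 4.62
tool_pos: [0.5225, 0.1853, 0.0918]
tool_rot: [-0.64, 3.049, 0.009]
contact_force: [-0.3, -0.2, -0.1]
opening: 0.0509
```

```bash
python3 st.py
```

```text
4.62 [0.5225 0.1853 0.0918] yang 113.72 tilt [ 0.0247  0.0111 -0.9996] F [-0.31 -0.22 -0.08] T [ 0.01 -0.01 -0.  ] 0.0509 dq 0.157
```

Emit:
{"method": "step_arm", "body": {"moves": [[0.6, 0, 0, 0, 0], [0.6, 0, 0, 0, 0]]}}

```text
t: 4.88
tool_pos: [0.5217, 0.1852, 0.0902]
tool_rot: [-0.641, 3.051, 0.009]
contact_force: [-0.4, -0.5, 0.2]
opening: 0.0513
```

```bash
python3 st.py
```

```text
4.88 [0.5217 0.1852 0.0902] yang 113.72 tilt [ 0.0222  0.0106 -0.9997] F [-0.4  -0.5   0.18] T [-0.05  0.02  0.05] 0.0513 dq 0.006
```

Emit:
{"method": "step_arm", "body": {"moves": [[0.6, 0, 0, -0.01, 0], [0.6, 0, 0, -0.01, 0], [0.6, 0, 0, -0.01, 0], [0.6, 0, 0, -0.01, 0], [0.6, 0, 0, -0.01, 0], [0.6, 0, 0, 0, 0]]}}

```text
t: 5.62
tool_pos: [0.5216, 0.1851, 0.0367]
tool_rot: [-0.641, 3.051, 0.009]
contact_force: [-0.2, -0.3, -0.3]
opening: 0.0513
```

```bash
python3 st.py; python3 look.py w3
```

```text
5.62 [0.5216 0.1851 0.0367] yang 113.72 tilt [ 0.0223  0.0106 -0.9997] F [-0.22 -0.34 -0.34] T [-0.    0.07  0.01] 0.0513 dq 0.014
5.625 [0.5216 0.1851 0.0367] yang 113.72 tilt [ 0.0223  0.0106 -0.9997] [-0.22 -0.34 -0.34] 0.051252567695883856 [ 0.204  0.073  1.94   0.007  1.105 -1.784]
```

View pics/w3.png

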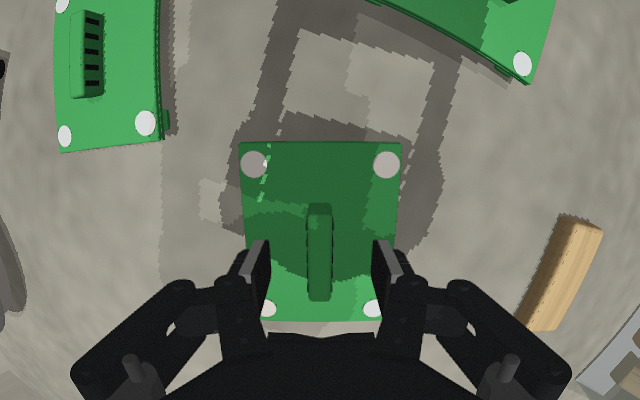

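The rib at (320,252) is centred between the fingers. I'll go down 7 mm and close on it.

Emit:
{"method": "step_arm", "body": {"moves": [[0.6, 0.0006, 0, -0.007, 0], [0.6, 0, 0, 0, 0], [0, 0, 0, 0, 0], [0, 0, 0, 0, 0], [0, 0, 0, 0, 0], [0, 0, 0, 0, 0], [0, 0, 0, 0, 0], [0, 0, 0, 0, 0]], "newtons": 50}}

```text
t: 6.68
tool_pos: [0.5238, 0.1855, 0.0314]
tool_rot: [-0.64, 3.047, 0.009]
contact_force: [-0.7, 0.3, 0.0]
opening: 0.0104
```

```bash
python3 st.py; python3 look.py w4
```

```text
6.67 [0.5238 0.1855 0.0314] yang 113.73 tilt [ 0.0263  0.0114 -0.9996] F [-0.68  0.27  0.05] T [-0.05  0.01 -0.02] 0.0104 dq 0.002
6.675 [0.5238 0.1855 0.0314] yang 113.73 tilt [ 0.0263  0.0114 -0.9996] [-0.68  0.27  0.05] 0.010390401452610335 [ 0.203  0.084  1.939  0.007  1.091 -1.784]
```

View pics/w4.png

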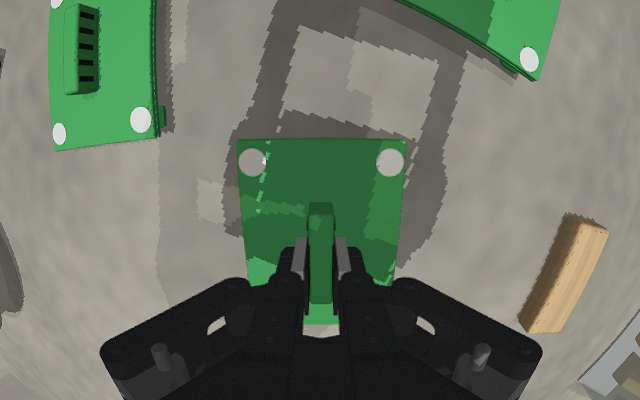

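Gripped. Lifting gently.

Emit:
{"method": "step_arm", "body": {"moves": [[0, 0, 0, 0.008, 0], [0, 0, 0, 0.012, 0], [0, 0, 0, 0.012, 0], [0, 0, 0, 0.012, 0], [0, 0, 0, 0.012, 0], [0, 0, 0, 0.012, 0], [0, 0, 0, 0.012, 0], [0, 0, 0, 0.012, 0], [0, 0, 0, 0.012, 0], [0, 0, 0, 0.012, 0], [0, 0, 0, 0.012, 0], [0, 0, 0, 0, 0]]}}

```text
t: 8.22
tool_pos: [0.5245, 0.1856, 0.1703]
tool_rot: [-0.639, 3.044, 0.009]
contact_force: [-0.6, 0.6, -0.2]
opening: 0.0108
```

```bash
python3 st.py; python3 look.py w5
```

```text
8.22 [0.5245 0.1856 0.1703] yang 113.72 tilt [ 0.0293  0.0121 -0.9995] F [-0.62  0.56 -0.24] T [0.04 0.06 0.01] 0.0108 dq 0.018
8.225 [0.5245 0.1856 0.1703] yang 113.72 tilt [ 0.0293  0.0121 -0.9995] [-0.62  0.56 -0.24] 0.010814722515847603 [ 0.203 -0.087  1.854  0.006  1.343 -1.783]
```

View pics/w5.png

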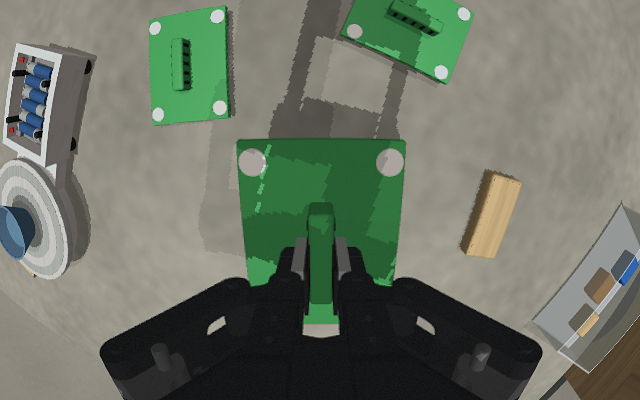

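The cover has lifted, and its marks sit at the same pixels as before the lift, so it hasn't slipped. I'll carry it to a vantage point beside the bay.

Emit:
{"method": "step_arm", "body": {"moves": [[0, 0.003, -0.017, 0, -1.9], [0, 0.003, -0.017, 0, -1.9], [0, 0.003, -0.017, 0, -1.9], [0, 0.003, -0.017, 0, -1.9], [0, 0.003, -0.017, 0, -1.9], [0, 0.003, -0.017, 0, -1.9], [0, 0.003, -0.017, 0, -1.9], [0, 0.003, -0.017, 0, -1.9], [0, 0.003, -0.017, 0, -1.9], [0, 0.003, -0.017, 0, -1.9], [0, 0.003, -0.017, 0, -1.9], [0, 0, 0, 0, 0], [0, 0, 0, 0, 0]]}}

```text
t: 9.9
tool_pos: [0.5581, -0.0166, 0.1671]
tool_rot: [-0.032, 3.115, 0.0]
contact_force: [0.2, 1.4, -0.5]
opening: 0.0106
```

```bash
python3 st.py; python3 look.py w6; python3 - <<'E'
import pickle
from h import *
im,o=pickle.load(open("last.pkl","rb"))
c=im["color"][100:340,40:300,::-1] 
cv2.imwrite("pics/w6c.png",cv2.resize(im["color"][:,:300,::-1][0:280],None,fx=2.1,fy=2.1,interpolation=cv2.INTER_CUBIC))
E
```

```text
9.9 [ 0.5581 -0.0166  0.1671] yang 91.19 tilt [ 2.640e-02  4.000e-04 -9.997e-01] F [ 0.16  1.41 -0.46] T [ 0.04 -0.02 -0.05] 0.0106 dq 0.006
9.9 [ 0.5581 -0.0166  0.1671] yang 91.19 tilt [ 2.640e-02  4.000e-04 -9.997e-01] [ 0.16  1.41 -0.46] 0.010648904269293824 [-0.165 -0.076  1.849  0.005  1.342 -1.758]
```

View pics/w6.png

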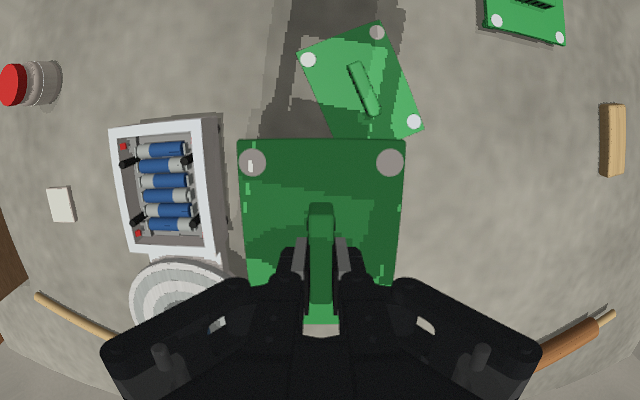

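View pics/w6c.png

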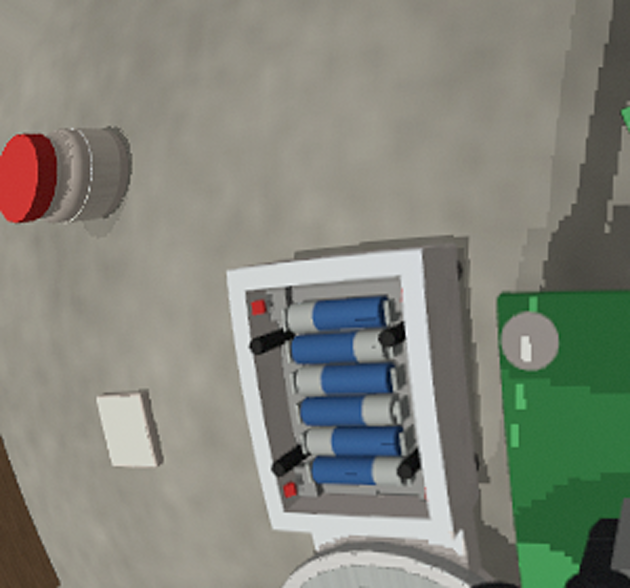

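```bash
cat > bay.py <<'E'
import pickle
from h import *
from scipy.optimize import least_squares
im,o=pickle.load(open("last.pkl","rb"))
I=im["color"].astype(int);m=(I.min(2)>185)
m=m.astype(np.uint8);n,l,s,c=cv2.connectedComponentsWithStats(m[:,:236]);i=1+np.argmax(s[1:,4]);print(s[i])
rim=(l==i)
pts=np.argwhere(rim)[:,::-1]
w=np.array([watz(im,o,p,.06)[:2] for p in pts])
# fit: pixel mask vs model IoU
gx=np.argwhere(np.ones((180,140)))[:,::-1]+[90,100]
gm=rim[gx[:,1],gx[:,0]]
gw=np.array([watz(im,o,p,.06)[:2] for p in gx])
# sub-pixel smooth model
def f(p,k=.0012):
    a=p[2];d=gw-p[:2];x=np.cos(a)*d[:,0]+np.sin(a)*d[:,1];y=-np.sin(a)*d[:,0]+np.cos(a)*d[:,1]
    out=np.maximum(abs(x)-.064,abs(y)-.0505);inn=np.maximum(abs(x)-.054,abs(y)-.0405)
    S=lambda v:1/(1+np.exp(np.clip(v/k,-50,50)))
    M=S(out)*(1-S(inn))
    sel=np.where(x>.066,0,1)
    return (M-gm)*sel
r=least_squares(f,[.559,-.165,.017],loss="soft_l1",x_scale=[.001,.001,.01],diff_step=1e-3)
print(r.x,np.degrees(r.x[2]),np.abs(f(r.x)).sum(),gm.sum())
V=im["color"][:,:,::-1].copy()
a=r.x[2]
for X,Y in [(.064,.0505),(.054,.0405)]:
    q=[]
    for sx,sy in [(1,1),(1,-1),(-1,-1),(-1,1)]:
        p=r.x[:2]+np.array([[np.cos(a),-np.sin(a)],[np.sin(a),np.cos(a)]])@[sx*X,sy*Y]
        q.append(wproj(im,o,[*p,.06]))
    q=np.array(q);print(q.round(1).tolist())
    V=V if 0 else V
    cv2.polylines(V,[np.round(q).astype(int)],True,(0,0,255),1)
cv2.imwrite("pics/bayfit.png",cv2.resize(V[90:300,80:300],None,fx=3,fy=2.85,interpolation=cv2.INTER_NEAREST))
E
python3 bay.py
```

```text
[ 108  119  113  146 3870]
[ 0.56003367 -0.16678343  0.02855509] 1.6360860228303065 1294.0234988246355 3870
[[215.8, 256.7], [129.3, 251.8], [107.2, 128.6], [200.2, 118.4]]
[[204.5, 247.0], [134.6, 243.7], [116.0, 138.0], [190.3, 131.0]]
```

View pics/bayfit.png

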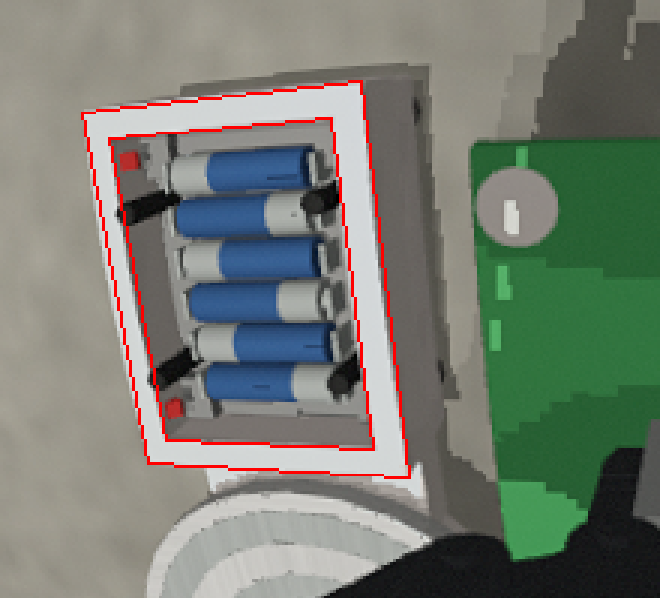

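The bay fit overlays the rim well: centre (0.5600, -0.1668), yaw 1.64°. Next is the cover's pose in the hand.

```bash
cat > held.py <<'E'
import pickle,sys
from h import *
im,o=pickle.load(open("last.pkl","rb"))
dz=0.0074
I=im["color"].astype(int)
pts=[]
for u0,v0 in [(252,162),(390,162)]:
    k=18;P=I[v0-k:v0+k+1,u0-k:u0+k+1];m=(P[:,:,0]>0.75*P[:,:,1])&(P[:,:,2]>0.7*P[:,:,1])
    n,l,s,c=cv2.connectedComponentsWithStats(m.astype(np.uint8));i=l[k,k];mm=(l==i)
    h=cv2.convexHull(np.argwhere(mm)[:,::-1].astype(np.int32));M=cv2.moments(h)
    pts.append((M["m10"]/M["m00"]-k+u0,M["m01"]/M["m00"]-k+v0))
print(np.round(pts,1).tolist())
z=o["tool_pos"][2]-dz
w=np.array([watz(im,o,p,z) for p in pts]); 
for it in range(3): # account for tilt of the plate with tool: assume plate level at grasp (tilt .0263) 
    pass
d=w[0]-w[1];print("dist",np.linalg.norm(d),"dir",np.degrees(np.arctan2(d[1],d[0])))
mid=w.mean(0)[:2];a=np.arctan2(d[1],d[0])
ex=np.array([-np.sin(a),np.cos(a)])
cands=[mid+s*.045*ex for s in(1,-1)]
tp=o["tool_pos"][:2];c=min(cands,key=lambda c:np.linalg.norm(c-tp))
print("mid",mid.round(4),"cover ctr",c.round(4),"minus tcp",(c-tp).round(4),"yaw",(np.degrees(a)%180-90).round(2))
E
python3 held.py
```

```text
[[247.6, 162.2], [389.5, 162.1]]
dist 0.07016268905350491 dir -88.83159388908591
mid [ 0.5113 -0.0186] cover ctr [ 0.5563 -0.0177] minus tcp [-0.0018 -0.0011] yaw 1.17
```

Emit:
{"method": "step_arm", "body": {"moves": [[0, 0, -0.0135, 0, 0.4], [0, 0, -0.0135, 0, 0], [0, 0, -0.0135, 0, 0], [0, 0, -0.0135, 0, 0], [0, 0, -0.0135, 0, 0], [0, 0, -0.0135, 0, 0], [0, 0, -0.0135, 0, 0], [0, 0, -0.0135, 0, 0], [0, 0, -0.0135, 0, 0], [0, 0, -0.0135, -0.01, 0], [0, 0, 0, -0.01, 0], [0, 0, 0, -0.01, 0], [0, 0, 0, 0, 0]]}}

```text
t: 11.58
tool_pos: [0.5569, -0.1603, 0.1337]
tool_rot: [-0.046, 3.117, 0.002]
contact_force: [0.4, 0.6, -0.6]
opening: 0.0107
```

```bash
python3 st.py
```

```text
11.57 [ 0.5569 -0.1603  0.1337] yang 91.68 tilt [ 0.0246  0.0015 -0.9997] F [ 0.39  0.64 -0.63] T [0.02 0.03 0.  ] 0.0107 dq 0.01
```

Emit:
{"method": "step_arm", "body": {"moves": [[0, 0.0024, -0.0032, -0.008, 0], [0, 0.0024, -0.0032, -0.008, 0], [0, 0, 0, -0.008, 0], [0, 0, 0, 0, 0], [0, 0, 0, 0, 0]]}}

```text
t: 12.2
tool_pos: [0.5625, -0.1664, 0.1082]
tool_rot: [-0.048, 3.116, 0.002]
contact_force: [0.0, 1.1, -0.5]
opening: 0.0101
```

```bash
python3 st.py; python3 look.py w7
```

```text
12.2 [ 0.5625 -0.1664  0.1082] yang 91.76 tilt [ 0.0249  0.0016 -0.9997] F [ 0.03  1.07 -0.46] T [-0.01 -0.01 -0.  ] 0.0101 dq 0.007
12.2 [ 0.5625 -0.1664  0.1082] yang 91.76 tilt [ 0.0249  0.0016 -0.9997] [ 0.03  1.07 -0.46] 0.010112879759027521 [-0.42   0.054  1.825  0.012  1.241 -2.025]
```

View pics/w7.png

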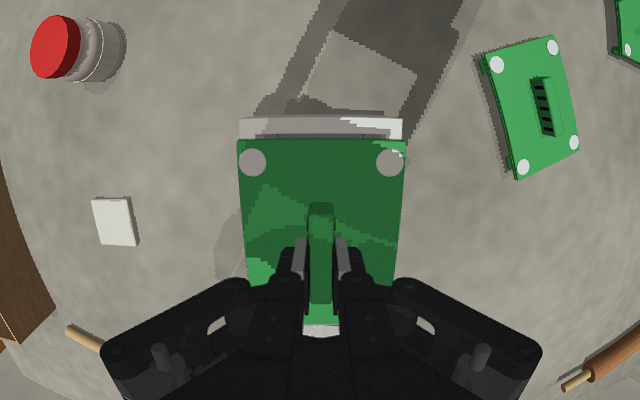

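The view shows the cover above the bay, with the near rim end showing at (239–402,118). I'll hold that against the bay estimate.

```bash
python3 - <<'E'
import pickle
from h import *
im,o=pickle.load(open("last.pkl","rb"))
a=np.radians(1.64);R=np.array([[np.cos(a),-np.sin(a)],[np.sin(a),np.cos(a)]])
for s in(1,-1):
    print(wproj(im,o,[*(np.array([.56,-.1668])+R@[-.064,s*.0505]),.06]))
w=watz(im,o,(239,119),.06),watz(im,o,(402.5,117),.06);print(w, np.linalg.norm(w[0]-w[1]))
cv2.imwrite("pics/w7c.png",cv2.resize(im["color"][90:190,215:425,::-1],None,fx=3.8,fy=3.8,interpolation=cv2.INTER_NEAREST))
E
sed -i 's/(252,162)/(256,166)/' held.py; python3 held.py
```

```text
[401.97020615 118.86956582]
[238.44393531 118.6011822 ]
(array([ 0.49772592, -0.21875337,  0.06      ]), array([ 0.49338836, -0.1178894 ,  0.06      ])) 0.10095719532137477
[[251.8, 161.8], [389.5, 162.1]]
dist 0.06805385484562343 dir -88.38791687244614
mid [ 0.5156 -0.1678] cover ctr [ 0.5606 -0.1665] minus tcp [-0.0019 -0.0001] yaw 1.61
```

View pics/w7c.png

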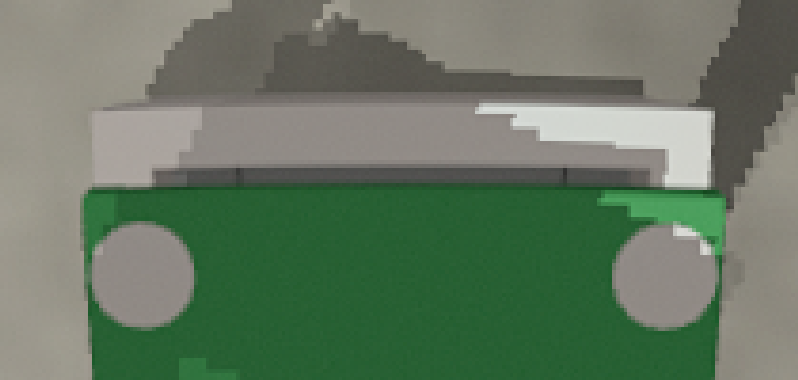

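The cover lines up with the bay to within 0.6 mm and 0.03°. I'll lower it slowly.

Emit:
{"method": "step_arm", "body": {"moves": [[0, -0.0005, 0, -0.006, 0], [0, 0, 0, -0.006, 0], [0, 0, 0, -0.005, 0], [0, 0, 0, 0, 0]]}}

```text
t: 12.75
tool_pos: [0.5619, -0.1663, 0.0903]
tool_rot: [-0.048, 3.116, 0.002]
contact_force: [-0.4, -0.3, -0.9]
opening: 0.01
```

```bash
python3 st.py
```

```text
12.75 [ 0.5619 -0.1663  0.0903] yang 91.76 tilt [ 0.0254  0.0014 -0.9997] F [-0.39 -0.32 -0.92] T [-0.04  0.01 -0.01] 0.01 dq 0.007
```

Emit:
{"method": "step_arm", "body": {"moves": [[0, 0, -0.0003, -0.003, 0], [0, 0, 0, -0.002, 0], [0, 0, 0, 0, 0]]}}

```text
t: 13.12
tool_pos: [0.5621, -0.1667, 0.0851]
tool_rot: [-0.048, 3.116, 0.001]
contact_force: [-0.3, -0.2, 0.7]
opening: 0.0104
```

```bash
python3 st.py
```

```text
13.12 [ 0.5621 -0.1667  0.0851] yang 91.77 tilt [ 0.0257  0.0013 -0.9997] F [-0.3  -0.18  0.71] T [ 0.05  0.08 -0.01] 0.0104 dq 0.002
```

Emit:
{"method": "step_arm", "body": {"moves": [[0, 0, 0, -0.001, 0], [0, 0, 0, 0, 0]]}}

```text
t: 13.38
tool_pos: [0.5622, -0.1668, 0.0843]
tool_rot: [-0.048, 3.115, 0.001]
contact_force: [0.5, -0.1, -1.1]
opening: 0.0103
```

```bash
python3 st.py; python3 look.py w8; python3 - <<'E'
from station import ctrl
from h import *
im=ctrl.get_image("side");cv2.imwrite("pics/s8.png",cv2.resize(im["color"][180:300,320:500,::-1],None,fx=4.3,fy=4.3,interpolation=cv2.INTER_CUBIC))
E
```

```text
13.38 [ 0.5622 -0.1668  0.0843] yang 91.76 tilt [ 0.026   0.0011 -0.9997] F [ 0.49 -0.08 -1.05] T [ 0.03  0.01 -0.02] 0.0103 dq 0.004
13.375 [ 0.5622 -0.1668  0.0843] yang 91.76 tilt [ 0.026   0.0011 -0.9997] [ 0.49 -0.08 -1.05] 0.010335078041284706 [-0.421  0.082  1.84   0.013  1.197 -2.027]
```

View pics/w8.png

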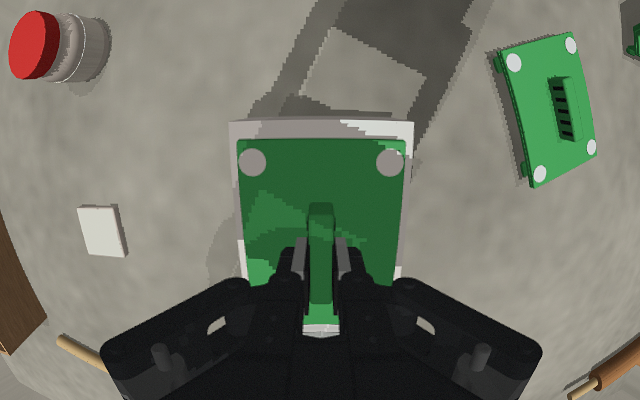

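View pics/s8.png

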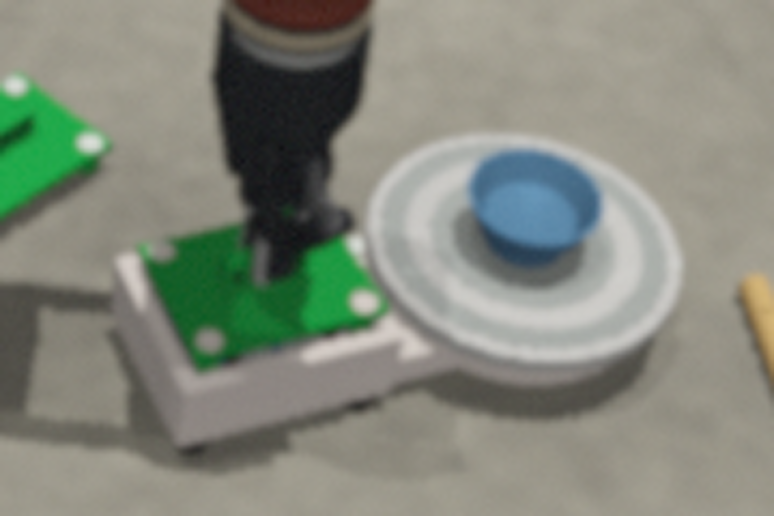

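The cover is seated in the bay opening, centred between the side walls. I'll release it and rise.

Emit:
{"method": "step_arm", "body": {"moves": [[0, 0, 0, -0.0006, 0], [0.45, 0, 0, 0, 0], [0.45, 0, 0, 0, 0], [0.45, 0, 0, 0, 0], [0.45, 0, 0, 0, 0], [0.45, 0, 0, 0.008, 0], [0.45, 0, 0, 0.012, 0], [0.45, 0, 0, 0.012, 0], [0.45, 0, 0, 0.012, 0], [0.45, 0, 0, 0.012, 0], [0.45, 0, 0, 0.012, 0], [0.45, 0, 0, 0, 0]]}}

```text
t: 14.98
tool_pos: [0.5637, -0.1675, 0.1595]
tool_rot: [-0.048, 3.11, -0.002]
contact_force: [0.5, -0.5, -0.3]
opening: 0.0385
```

```bash
python3 st.py; python3 look.py w9
```

```text
14.97 [ 0.5637 -0.1675  0.1595] yang 91.76 tilt [ 0.0308 -0.001  -0.9995] F [ 0.45 -0.47 -0.29] T [-0.01  0.01  0.01] 0.0385 dq 0.018
14.975 [ 0.5637 -0.1675  0.1595] yang 91.76 tilt [ 0.0308 -0.001  -0.9995] [ 0.45 -0.47 -0.29] 0.03848051590102619 [-4.210e-01  1.000e-03  1.789e+00  1.200e-02  1.324e+00 -2.025e+00]
```

View pics/w9.png

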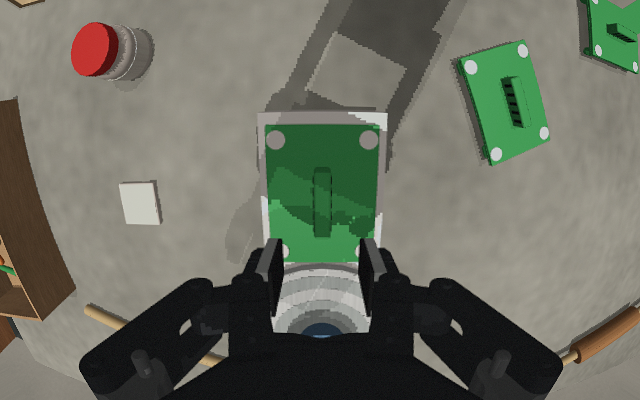

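The cover lies straight in the bay, with its marks at (276,140), (369,140), (284,252) and (366,252). I'll measure the two clear marks at a height of 0.077.

```bash
python3 - <<'E'
import pickle
from h import *
im,o=pickle.load(open("last.pkl","rb"))
w=np.array([watz(im,o,p,.077)[:2] for p in [(276,140),(369,140)]]);d=w[1]-w[0];a=np.arctan2(d[1],d[0])-np.pi/2
c=w.mean(0)+.045*np.array([np.cos(a),np.sin(a)])
print(w,np.linalg.norm(d),np.degrees(a),c)
a=np.radians(1.64);R=np.array([[np.cos(a),-np.sin(a)],[np.sin(a),np.cos(a)]])
for k,q in enumerate([(45,34),(45,-34),(-45,-34),(-45,34)]):
    p=np.array([.5602,-.1667])+R@(np.array(q)/1000); print(k,p.round(4),wproj(im,o,[*p,.077]).round(1),(p-o["tool_pos"][:2]).round(4))
cv2.imwrite("pics/w9c.png",cv2.resize(im["color"][100:280,230:410,::-1],None,fx=3.2,fy=3.2,interpolation=cv2.INTER_NEAREST))
E
```

```text
[[ 0.51687631 -0.20143762]
 [ 0.51474311 -0.1339415 ]] 0.06752981614365691 1.8102128417613532 [ 0.56078725 -0.16626806]
0 [ 0.6042 -0.1314] [363.5 250.6] [0.0405 0.036 ]
1 [ 0.6062 -0.1994] [280.  250.5] [ 0.0425 -0.0319]
2 [ 0.5162 -0.202 ] [275.3 139.1] [-0.0475 -0.0345]
3 [ 0.5142 -0.134 ] [369.  139.3] [-0.0494  0.0335]
```

View pics/w9c.png

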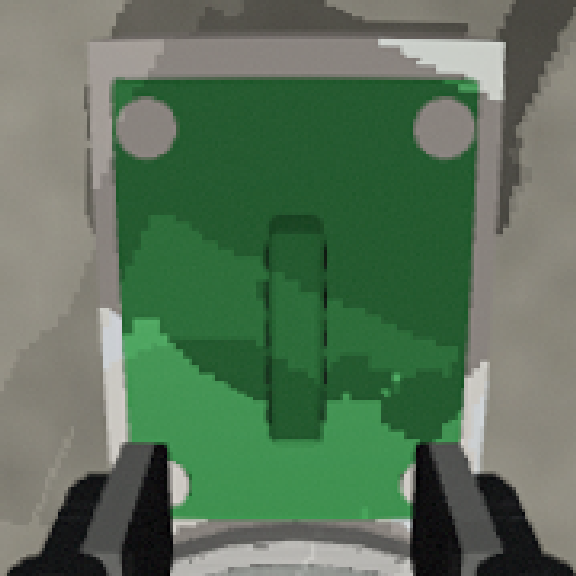

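Everything agrees. I'll start with corner 0, with the fingers shut as the pressing tip.

Emit:
{"method": "step_arm", "body": {"moves": [[0, 0.0135, 0.012, 0, 0], [0, 0.0135, 0.012, 0, 0], [0, 0.0125, 0.011, 0, 0], [0, 0, 0, -0.012, 0], [0, 0, 0, -0.012, 0], [0, 0, 0, -0.012, 0], [0, 0, 0, -0.012, 0], [0, 0, 0, -0.008, 0], [0, 0, 0, 0, 0]]}}

```text
t: 16.15
tool_pos: [0.6029, -0.1287, 0.0939]
tool_rot: [-0.048, 3.119, 0.003]
contact_force: [0.6, 0.6, -0.6]
opening: -0.0002
```

```bash
python3 st.py
```

```text
16.15 [ 0.6029 -0.1287  0.0939] yang 91.77 tilt [ 0.0221  0.0022 -0.9998] F [ 0.56  0.57 -0.6 ] T [0.01 0.04 0.02] -0.0002 dq 0.006
```

Emit:
{"method": "step_arm", "body": {"moves": [[0, 0.0011, -0.0026, -0.007, 0], [0, 0, 0, -0.005, 0], [0, 0, 0, 0, 0]]}}

```text
t: 16.52
tool_pos: [0.6047, -0.1319, 0.0822]
tool_rot: [-0.048, 3.117, 0.002]
contact_force: [-0.9, -0.4, 0.0]
opening: -0.0
```

```bash
python3 st.py; python3 look.py w10
```

```text
16.52 [ 0.6047 -0.1319  0.0822] yang 91.75 tilt [ 0.024   0.0015 -0.9997] F [-0.88 -0.39  0.  ] T [ 0.03  0.02 -0.01] -0.0 dq 0.007
16.525 [ 0.6047 -0.1319  0.0822] yang 91.75 tilt [ 0.024   0.0015 -0.9997] [-0.88 -0.39  0.  ] -1.5124023665434656e-05 [-0.339  0.158  1.76   0.01   1.202 -1.944]
```

View pics/w10.png

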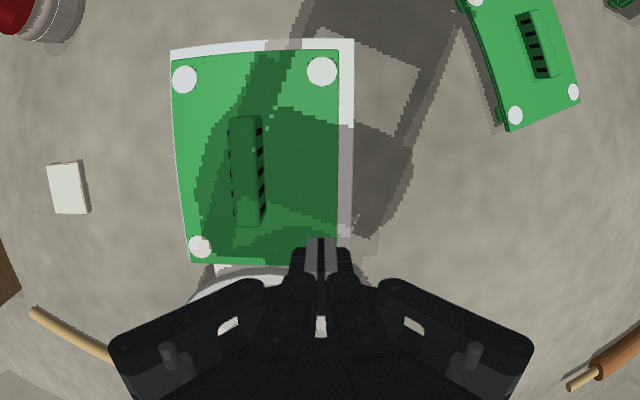

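The tip is over corner 0, and the other marks show at (184,79), (321,71) and (199,246). Pressing in small steps.

Emit:
{"method": "step_arm", "body": {"moves": [[0, 0, 0, -0.003, 0], [0, 0, 0, -0.003, 0], [0, 0, 0, -0.002, 0]]}}

```text
t: 16.95
tool_pos: [0.6056, -0.1322, 0.0751]
tool_rot: [-0.048, 3.115, 0.0]
contact_force: [0.2, 0.3, 1.8]
opening: -0.0001
```

Emit:
{"method": "step_arm", "body": {"moves": [[0, 0, 0, -0.002, 0], [0, 0, 0, -0.002, 0]]}}

```text
t: 17.2
tool_pos: [0.6064, -0.1323, 0.072]
tool_rot: [-0.048, 3.113, -0.0]
contact_force: [-1.6, 0.4, 3.4]
opening: -0.0004
```

Emit:
{"method": "step_arm", "body": {"moves": [[0, -0.0006, 0, -0.002, 0], [0, -0.0006, 0, -0.002, 0]]}}

```text
t: 17.45
tool_pos: [0.6062, -0.1318, 0.0688]
tool_rot: [-0.048, 3.111, 0.001]
contact_force: [0.5, 1.4, 4.5]
opening: 0.0003
```

Emit:
{"method": "step_arm", "body": {"moves": [[0, -0.0006, 0.0003, -0.002, 0], [0, -0.0006, 0, -0.002, 0]]}}

```text
t: 17.7
tool_pos: [0.6062, -0.1313, 0.066]
tool_rot: [-0.048, 3.108, 0.001]
contact_force: [0.3, 2.9, 5.8]
opening: 0.0
```

Emit:
{"method": "step_arm", "body": {"moves": [[0, -0.0008, -0.0002, -0.002, 0], [0, -0.0008, -0.0002, -0.002, 0]]}}

```text
t: 17.95
tool_pos: [0.6063, -0.1314, 0.0645]
tool_rot: [-0.048, 3.104, 0.002]
contact_force: [-1.2, 3.8, 10.5]
opening: 0.0003
```

Emit:
{"method": "step_arm", "body": {"moves": [[0, -0.0008, 0, -0.002, 0], [0, -0.0008, 0, -0.002, 0]]}}

```text
t: 18.2
tool_pos: [0.6064, -0.1313, 0.064]
tool_rot: [-0.048, 3.101, 0.001]
contact_force: [-2.5, 4.4, 10.8]
opening: -0.0004
```

```bash
python3 st.py; python3 look.py w11
```

```text
18.2 [ 0.6064 -0.1313  0.064 ] yang 91.78 tilt [ 0.0404  0.0015 -0.9992] F [-2.52  4.44 10.85] T [ 0.46  0.38 -0.03] -0.0004 dq 0.014
18.2 [ 0.6064 -0.1313  0.064 ] yang 91.78 tilt [ 0.0404  0.0015 -0.9992] [-2.52  4.44 10.85] -0.0004326482764284774 [-0.34   0.174  1.776  0.016  1.154 -1.948]
```

View pics/w11.png

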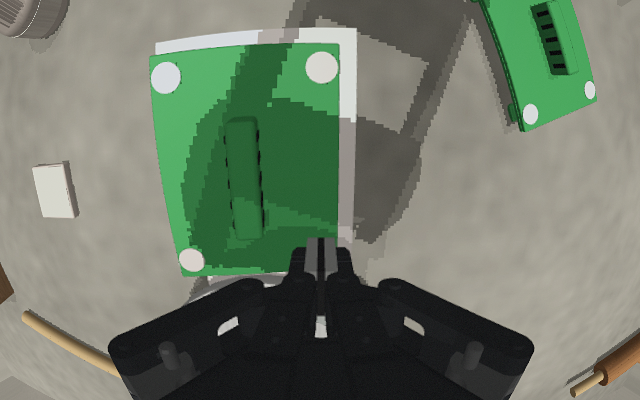

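The force follows the commanded step at about 5 N/mm, and the corner has become stiff near 11 N. I'll go a bit firmer, to about 16–18 N.

Emit:
{"method": "step_arm", "body": {"moves": [[0, -0.0004, -0.0006, -0.003, 0], [0, -0.0004, -0.0006, -0.003, 0]]}}

```text
t: 18.5
tool_pos: [0.6069, -0.1315, 0.0624]
tool_rot: [-0.048, 3.099, 0.005]
contact_force: [-5.0, 6.0, 15.7]
opening: -0.0004
```

Emit:
{"method": "step_arm", "body": {"moves": [[0, 0, -0.0006, -0.0035, 0], [0, 0, -0.0004, -0.0035, 0]]}}

```text
t: 18.75
tool_pos: [0.6089, -0.1314, 0.0615]
tool_rot: [-0.048, 3.096, 0.008]
contact_force: [-4.8, 5.5, 19.2]
opening: 0.0001
```

```bash
python3 st.py
```

```text
18.75 [ 0.6089 -0.1314  0.0615] yang 91.8 tilt [ 0.0448  0.006  -0.999 ] F [-4.76  5.49 19.2 ] T [ 0.92  0.92 -0.07] 0.0001 dq 0.016
```

Emit:
{"method": "step_arm", "body": {"moves": [[0, -0.001, 0, 0.006, 0], [0, -0.001, 0, 0.008, 0], [0, -0.001, 0, 0.01, 0], [0, -0.001, 0, 0.01, 0], [0, 0, 0, 0, 0]]}}

```text
t: 19.38
tool_pos: [0.6032, -0.1317, 0.0959]
tool_rot: [-0.049, 3.1, 0.007]
contact_force: [-0.4, 0.0, 0.2]
opening: 0.0
```

```bash
python3 st.py; python3 look.py w12;  python3 - <<'E'
from station import ctrl
from h import *
im=ctrl.get_image("side");cv2.imwrite("pics/s12.png",cv2.resize(im["color"][180:300,320:500,::-1],None,fx=4.3,fy=4.3,interpolation=cv2.INTER_CUBIC))
E
```

```text
19.38 [ 0.6032 -0.1317  0.0959] yang 91.8 tilt [ 0.0415  0.0055 -0.9991] F [-0.35  0.04  0.17] T [ 0.02  0.03 -0.09] 0.0 dq 0.016
19.375 [ 0.6032 -0.1317  0.0959] yang 91.8 tilt [ 0.0415  0.0055 -0.9991] [-0.35  0.04  0.17] 2.247918509648742e-05 [-0.344  0.128  1.768  0.02   1.208 -1.953]
```

View pics/w12.png

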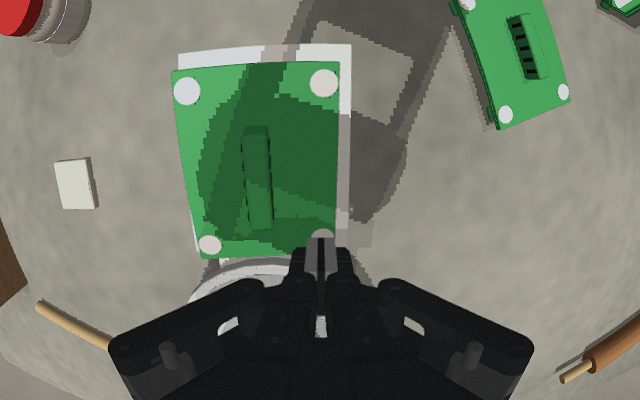

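View pics/s12.png

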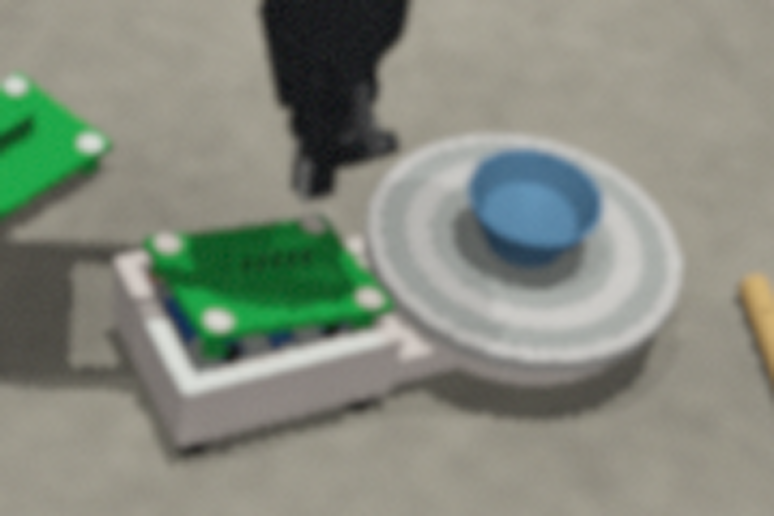

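Corner 0 stayed down, and the cover tilts with corner 2 raised. I'll fit the cover's full pose from its marks.

```bash
cat > pose.py <<'E'
# usage: pose.py 2:187,91 3:323,83 ...
import sys,pickle
from h import *
from scipy.optimize import least_squares
im,o=pickle.load(open("last.pkl","rb"))
mk=np.array([[45,34,0],[45,-34,0],[-45,-34,0],[-45,34,0]])/1000
I=im["color"].astype(int);obs={}
for a in sys.argv[1:]:
    fixed=a.startswith("f")
    k,p=a.lstrip("f").split(":");u,v=map(float,p.split(","))
    if not fixed:
        u0,v0=int(round(u)),int(round(v));K=20;vs=max(v0-K,0);us=max(u0-K,0)
        P=I[vs:v0+K+1,us:u0+K+1];m=(P[:,:,0]>0.75*P[:,:,1])&(P[:,:,2]>0.7*P[:,:,1])
        n,l,s,c=cv2.connectedComponentsWithStats(m.astype(np.uint8),connectivity=4);i=l[v0-vs,u0-us]
        if i: 
            if s[i,4]<900: u,v=c[i]+[us,vs]
            print(k,np.round((u,v),1),s[i,4])
    obs[int(k)]=(u,v)
def X(p): return Ro.from_rotvec(p[3:]).apply(mk)+p[:3]
def f(p):
    W=X(p);r=[]
    for k,uv in obs.items(): r+=list(wproj(im,o,W[k])-uv)
    a=p.copy()
    return np.array(r+[(a[2]-.07)*20,a[3]*2,a[4]*2])
p=least_squares(f,[.56,-.1667,.077,0,0,np.radians(1.6)],x_scale=[.01]*3+[.1]*3).x
print("res",f(p)[:-3].round(1)); print("ctr",p[:3].round(4),"rot deg",np.degrees(p[3:]).round(2))
a=np.radians(1.64);Rb=np.array([[np.cos(a),np.sin(a)],[-np.sin(a),np.cos(a)]])
W=X(p)
cl=Ro.from_rotvec(p[3:]).apply(mk+[0,0,-.024])+p[:3]
for k in range(4): print(k,"mark",W[k].round(4),"above rim",((W[k,2]-.06)*1000).round(1),"bay xy",(Rb@(W[k,:2]-[.56,-.1668])*1000).round(1),"cliptip bay",(Rb@(cl[k,:2]-[.56,-.1668])*1000).round(1),((cl[k,2]-.06)*1000).round(1))
E
python3 pose.py 2:187,91 3:323,83 1:210,245; python3 pose.py 2:187,91 3:323,83 1:210,245 f0:322,236
```

```text
2 [181.8  91.4] 840
3 [327.8  82.9] 857
1 [210. 245.] 928
res [-0. -0. -0.  0.  0.  0.]
ctr [ 0.5642 -0.1639  0.0851] rot deg [-5.97 11.96  1.74]
0 mark [ 0.6068 -0.1293  0.0724] above rim 12.4 bay xy [47.8 36.2] cliptip bay [42.8 33.8] -11.0
1 mark [ 0.6096 -0.1969  0.0792] above rim 19.2 bay xy [ 48.7 -31.5] cliptip bay [ 43.7 -33.9] -4.2
2 mark [ 0.5215 -0.1986  0.0979] above rim 37.9 bay xy [-39.3 -30.7] cliptip bay [-44.3 -33.1] 14.6
3 mark [ 0.5188 -0.131   0.0911] above rim 31.1 bay xy [-40.2  36.9] cliptip bay [-45.2  34.5] 7.8
2 [181.8  91.4] 840
3 [327.8  82.9] 857
1 [210. 245.] 928
res [ 0.2  0.3 -0.  -0.1 -0.6 -0.1  0.4 -0.1]
ctr [ 0.564  -0.1641  0.0834] rot deg [-10.31  12.91   1.55]
0 mark [ 0.6063 -0.1303  0.0674] above rim 7.4 bay xy [47.3 35.1] cliptip bay [41.9 30.9] -15.6
1 mark [ 0.6094 -0.1972  0.0792] above rim 19.2 bay xy [ 48.6 -31.8] cliptip bay [ 43.2 -36. ] -3.8
2 mark [ 0.5217 -0.1978  0.0994] above rim 39.4 bay xy [-39.1 -29.9] cliptip bay [-44.5 -34.1] 16.4
3 mark [ 0.5186 -0.1309  0.0876] above rim 27.6 bay xy [-40.4  37. ] cliptip bay [-45.8  32.9] 4.6
```

```bash
python3 pose.py f2:187,91 f3:323.5,83 f1:210,245 f0:322,236;  python3 - <<'E'
import pickle
from h import *
im,o=pickle.load(open("last.pkl","rb"))
cv2.imwrite("pics/w12c.png",cv2.resize(im["color"][30:280,150:370,::-1],None,fx=2.4,fy=2.4,interpolation=cv2.INTER_NEAREST))
E
```

```text
res [ 0.   0.   0.  -0.1  0.1  0.  -0.2  0.1]
ctr [ 0.5644 -0.1652  0.0774] rot deg [-10.29   7.58   2.04]
0 mark [ 0.6073 -0.1307  0.0654] above rim 5.4 bay xy [48.4 34.8] cliptip bay [45.2 30.5] -18.0
1 mark [ 0.6105 -0.1975  0.0773] above rim 17.3 bay xy [ 49.6 -32.2] cliptip bay [ 46.4 -36.4] -6.1
2 mark [ 0.5214 -0.1996  0.0894] above rim 29.4 bay xy [-39.5 -31.7] cliptip bay [-42.7 -36. ] 6.0
3 mark [ 0.5182 -0.1328  0.0775] above rim 17.5 bay xy [-40.8  35.2] cliptip bay [-44.  31.] -5.9
```

View pics/w12c.png

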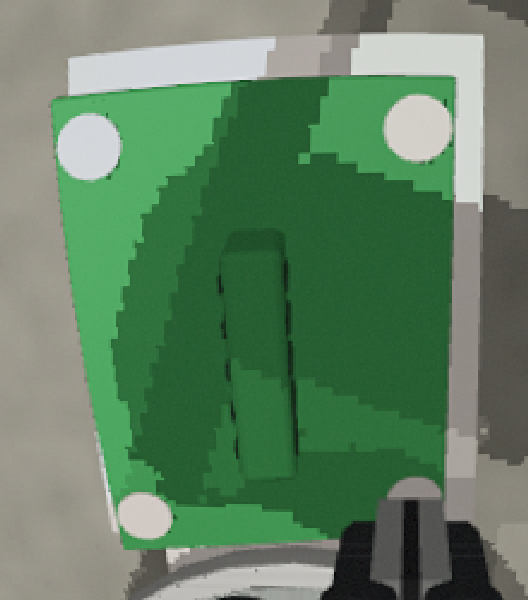

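The pose fit puts corner 0 at 5–7 mm above the rim, which means it clicked. Corners 1 and 3 are at about 17 mm and corner 2 is raised to 29 mm. Corner 1 is next, with fewer and firmer rows to limit drift, going over with clearance above the rib.

Emit:
{"method": "step_arm", "body": {"moves": [[0, 0, 0, 0.015, 0], [0, 0.0012, -0.016, 0.01, 0], [0, 0.0012, -0.016, 0, 0], [0, 0.0012, -0.016, 0, 0], [0, 0, -0.0145, 0, 0], [0, 0, 0, 0, 0], [0, 0, 0, -0.008, 0], [0, 0, 0, -0.008, 0], [0, 0, 0, 0, 0]]}}

```text
t: 20.6
tool_pos: [0.6051, -0.1986, 0.1022]
tool_rot: [-0.047, 3.105, 0.011]
contact_force: [-0.8, -0.5, -0.0]
opening: -0.0003
```

```bash
python3 st.py
```

```text
20.6 [ 0.6051 -0.1986  0.1022] yang 91.75 tilt [ 0.0366  0.0073 -0.9993] F [-0.82 -0.55 -0.  ] T [-0.04  0.02  0.01] -0.0003 dq 0.005
```

Emit:
{"method": "step_arm", "body": {"moves": [[0, 0, 0, -0.008, 0], [0, 0, 0, -0.008, 0], [0, 0, 0, -0.005, 0], [0, 0, 0, -0.005, 0]]}}

```text
t: 21.1
tool_pos: [0.6054, -0.198, 0.0754]
tool_rot: [-0.049, 3.104, 0.01]
contact_force: [-2.9, 0.7, 7.5]
opening: 0.0002
```

```bash
python3 st.py
```

```text
21.1 [ 0.6054 -0.198   0.0754] yang 91.82 tilt [ 0.0369  0.0071 -0.9993] F [-2.91  0.72  7.55] T [0.13 0.56 0.01] 0.0002 dq 0.052
```

Emit:
{"method": "step_arm", "body": {"moves": [[0, -0.0004, -0.0003, -0.004, 0], [0, -0.0004, -0.0003, -0.004, 0]]}}

```text
t: 21.35
tool_pos: [0.6053, -0.1988, 0.0699]
tool_rot: [-0.049, 3.104, 0.01]
contact_force: [-0.6, 0.2, 0.9]
opening: -0.0002
```

Emit:
{"method": "step_arm", "body": {"moves": [[0, -0.0006, -0.0003, -0.0035, 0], [0, -0.0006, -0.0003, -0.0035, 0]]}}

```text
t: 21.6
tool_pos: [0.6053, -0.1994, 0.0648]
tool_rot: [-0.049, 3.101, 0.01]
contact_force: [-2.5, 2.6, 10.0]
opening: -0.0002
```

```bash
python3 st.py
```

```text
21.6 [ 0.6053 -0.1994  0.0648] yang 91.81 tilt [ 0.04    0.0071 -0.9992] F [-2.49  2.58 10.05] T [0.57 0.52 0.01] -0.0002 dq 0.034
```

Emit:
{"method": "step_arm", "body": {"moves": [[0, -0.0004, -0.0003, -0.0035, 0], [0, -0.0004, -0.0003, -0.0035, 0]]}}

```text
t: 21.85
tool_pos: [0.6055, -0.1995, 0.0624]
tool_rot: [-0.049, 3.101, 0.013]
contact_force: [-7.7, 4.4, 16.7]
opening: -0.0002
```

```bash
python3 st.py
```

```text
21.85 [ 0.6055 -0.1995  0.0624] yang 91.83 tilt [ 0.0402  0.0088 -0.9992] F [-7.75  4.38 16.65] T [0.82 1.36 0.04] -0.0002 dq 0.013
```

Emit:
{"method": "step_arm", "body": {"moves": [[0, -0.0004, -0.0004, -0.004, 0]]}}

```text
t: 21.98
tool_pos: [0.6056, -0.1996, 0.0615]
tool_rot: [-0.05, 3.101, 0.014]
contact_force: [-8.6, 5.4, 19.9]
opening: -0.0002
```

```bash
python3 st.py
```

```text
21.98 [ 0.6056 -0.1996  0.0615] yang 91.85 tilt [ 0.0399  0.0099 -0.9992] F [-8.63  5.43 19.86] T [0.95 1.5  0.  ] -0.0002 dq 0.014
```

Same depth as corner 0, at 20 N. I'll lift off and check.

Emit:
{"method": "step_arm", "body": {"moves": [[0, 0, 0, 0.006, 0], [0, -0.0005, 0, 0.01, 0], [0, -0.0005, 0, 0.012, 0], [0, -0.0005, 0, 0.012, 0], [0, 0, 0, 0, 0]]}}

```text
t: 22.6
tool_pos: [0.6041, -0.1997, 0.104]
tool_rot: [-0.05, 3.101, 0.014]
contact_force: [-1.0, 0.4, -0.8]
opening: -0.0
```

```bash
python3 st.py; python3 look.py w13;  python3 - <<'E'
from station import ctrl
from h import *
im=ctrl.get_image("side");cv2.imwrite("pics/s13.png",cv2.resize(im["color"][180:300,320:500,::-1],None,fx=4.3,fy=4.3,interpolation=cv2.INTER_CUBIC))
E
```

```text
22.6 [ 0.6041 -0.1997  0.104 ] yang 91.85 tilt [ 0.0405  0.0096 -0.9991] F [-0.95  0.42 -0.83] T [0.01 0.02 0.02] -0.0 dq 0.017
22.6 [ 0.6041 -0.1997  0.104 ] yang 91.85 tilt [ 0.0405  0.0096 -0.9991] [-0.95  0.42 -0.83] -3.0482179875898976e-05 [-0.448  0.164  1.714  0.028  1.232 -2.059]
```

View pics/w13.png

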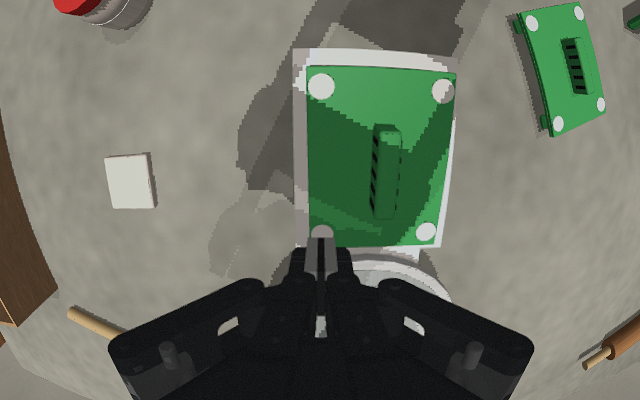

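View pics/s13.png

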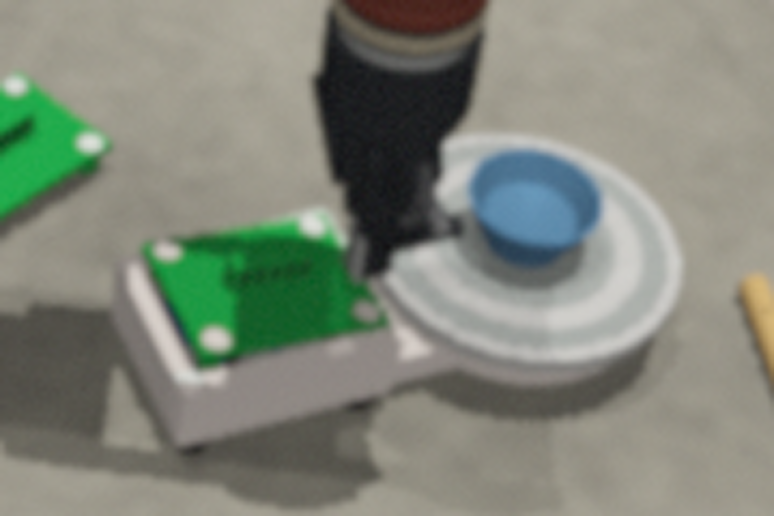

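```bash
python3 pose.py f2:321,86 f3:443.5,91 f0:426,232;python3 pose.py f2:321,86 f3:443.5,91 f0:426,232 f1:321.5,234
```

```text
res [ 0.  0. -0. -0. -0.  0.]
ctr [ 0.5638 -0.1662  0.0721] rot deg [0.83 6.19 2.26]
0 mark [ 0.6071 -0.1304  0.0678] above rim 7.8 bay xy [48.2 35. ] cliptip bay [45.6 35.4] -16.1
1 mark [ 0.6098 -0.1983  0.0667] above rim 6.7 bay xy [ 48.8 -32.9] cliptip bay [ 46.3 -32.6] -17.2
2 mark [ 0.5204 -0.2019  0.0764] above rim 16.4 bay xy [-40.6 -34. ] cliptip bay [-43.2 -33.6] -7.5
3 mark [ 0.5177 -0.134   0.0775] above rim 17.5 bay xy [-41.3  34. ] cliptip bay [-43.9  34.4] -6.4
res [-0.1 -0.1  0.  -0.  -0.2  0.1  0.2  0. ]
ctr [ 0.5637 -0.1663  0.0724] rot deg [0.41 6.19 2.2 ]
0 mark [ 0.6072 -0.1305  0.0679] above rim 7.9 bay xy [48.2 34.9] cliptip bay [45.6 35.1] -16.0
1 mark [ 0.6097 -0.1985  0.0673] above rim 7.3 bay xy [ 48.8 -33.1] cliptip bay [ 46.2 -32.9] -16.6
2 mark [ 0.5203 -0.202   0.077 ] above rim 17.0 bay xy [-40.7 -34. ] cliptip bay [-43.2 -33.8] -6.9
3 mark [ 0.5177 -0.134   0.0776] above rim 17.6 bay xy [-41.3  34. ] cliptip bay [-43.9  34.2] -6.3
```

Corners 0 and 1 are home, at 7.9 and 7.3 mm above the rim. Corners 2 and 3 rest at 17 mm. Now to corner 2.

Emit:
{"method": "step_arm", "body": {"moves": [[0, 0, 0, 0.012, 0], [0, -0.014, 0, 0, 0], [0, -0.014, 0, 0, 0], [0, -0.014, 0, 0, 0], [0, -0.014, 0, 0, 0], [0, -0.014, 0, 0, 0], [0, -0.009, 0, 0, 0], [0, 0, 0, -0.008, 0], [0, 0, 0, -0.008, 0], [0, 0, 0, 0, 0]]}}

```text
t: 23.95
tool_pos: [0.5168, -0.1986, 0.096]
tool_rot: [-0.049, 3.106, 0.018]
contact_force: [0.1, -0.3, 0.3]
opening: 0.0003
```

```bash
python3 st.py
```

```text
23.95 [ 0.5168 -0.1986  0.096 ] yang 91.81 tilt [ 0.0351  0.0121 -0.9993] F [ 0.14 -0.26  0.29] T [-0.02  0.03  0.05] 0.0003 dq 0.012
```

Emit:
{"method": "step_arm", "body": {"moves": [[0, 0.0025, -0.0035, -0.007, 0], [0, 0, 0, -0.006, 0], [0, 0, 0, -0.005, 0]]}}

```text
t: 24.32
tool_pos: [0.5204, -0.2026, 0.077]
tool_rot: [-0.049, 3.105, 0.017]
contact_force: [-1.1, 0.1, 2.9]
opening: -0.0001
```

Emit:
{"method": "step_arm", "body": {"moves": [[0, 0, 0, -0.004, 0], [0, 0, 0, -0.004, 0]]}}

```text
t: 24.58
tool_pos: [0.5205, -0.2033, 0.0712]
tool_rot: [-0.05, 3.107, 0.016]
contact_force: [-7.2, 0.9, 13.7]
opening: 0.0004
```

```bash
python3 st.py
```

```text
24.57 [ 0.5205 -0.2033  0.0712] yang 91.87 tilt [ 0.034   0.011  -0.9994] F [-7.2   0.87 13.67] T [ 0.26  1.25 -0.01] 0.0004 dq 0.034
```

Emit:
{"method": "step_arm", "body": {"moves": [[0, -0.001, 0.0005, -0.0035, 0], [0, -0.001, 0.0005, -0.0035, 0]]}}

```text
t: 24.82
tool_pos: [0.5195, -0.2033, 0.0673]
tool_rot: [-0.051, 3.106, 0.013]
contact_force: [-1.8, 1.2, 5.5]
opening: -0.0001
```

Emit:
{"method": "step_arm", "body": {"moves": [[0, -0.001, 0.0005, -0.0035, 0], [0, -0.001, 0.0005, -0.0035, 0]]}}

```text
t: 25.08
tool_pos: [0.5192, -0.2033, 0.0636]
tool_rot: [-0.051, 3.103, 0.01]
contact_force: [-3.6, 1.3, 10.5]
opening: -0.0001
```

```bash
python3 st.py
```

```text
25.07 [ 0.5192 -0.2033  0.0636] yang 91.9 tilt [ 0.0382  0.0071 -0.9992] F [-3.57  1.25 10.51] T [ 0.26  0.61 -0.04] -0.0001 dq 0.037
```

Emit:
{"method": "step_arm", "body": {"moves": [[0, -0.0005, 0.0004, -0.0035, 0], [0, -0.0005, 0.0004, -0.0035, 0], [0, -0.0005, 0.0004, -0.0038, 0]]}}

```text
t: 25.45
tool_pos: [0.5192, -0.2033, 0.0607]
tool_rot: [-0.053, 3.103, 0.008]
contact_force: [-8.9, 4.7, 19.2]
opening: -0.0001
```

```bash
python3 st.py
```

```text
25.45 [ 0.5192 -0.2033  0.0607] yang 91.96 tilt [ 0.038   0.0056 -0.9993] F [-8.92  4.66 19.16] T [ 0.61  1.46 -0.04] -0.0001 dq 0.012
```

Emit:
{"method": "step_arm", "body": {"moves": [[0, 0, 0, 0.006, 0], [0, 0, 0, 0.012, 0], [0, 0, 0, 0.012, 0], [0, 0, 0, 0.012, 0], [0, -0.0005, 0.015, 0, 0], [0, -0.0005, 0.015, 0, 0], [0, -0.0005, 0.015, 0, 0], [0, -0.0005, 0.015, 0, 0], [0, 0, 0.004, 0, 0], [0, 0, 0, -0.004, 0], [0, 0, 0, 0, 0]]}}

```text
t: 26.82
tool_pos: [0.5164, -0.1334, 0.1002]
tool_rot: [-0.056, 3.104, 0.009]
contact_force: [-0.4, 0.7, -0.3]
opening: -0.0003
```

```bash
python3 st.py; python3 look.py w14;  python3 - <<'E'
from station import ctrl
from h import *
im=ctrl.get_image("side");cv2.imwrite("pics/s14.png",cv2.resize(im["color"][180:300,320:500,::-1],None,fx=4.3,fy=4.3,interpolation=cv2.INTER_CUBIC))
E
```

```text
26.82 [ 0.5164 -0.1334  0.1002] yang 92.06 tilt [ 0.0369  0.0063 -0.9993] F [-0.39  0.75 -0.26] T [-0.01  0.01  0.01] -0.0003 dq 0.007
26.825 [ 0.5164 -0.1334  0.1002] yang 92.06 tilt [ 0.0369  0.0063 -0.9993] [-0.39  0.75 -0.26] -0.00028741343876419716 [-0.403 -0.07   1.963  0.022  1.217 -2.017]
```

View pics/w14.png

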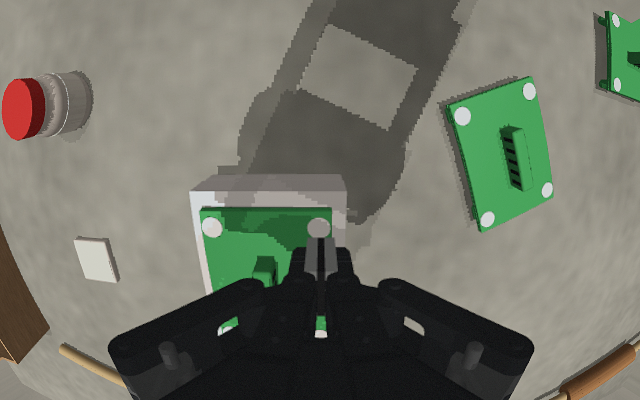

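View pics/s14.png

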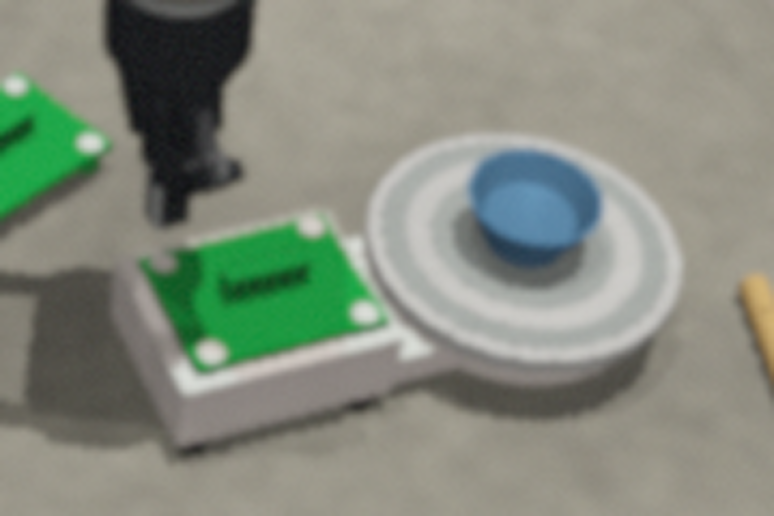

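The side view shows corner 2 is down, at (211,352). Now corner 3.

Emit:
{"method": "step_arm", "body": {"moves": [[0, 0, 0, -0.008, 0], [0, 0, 0, -0.007, 0], [0, 0, 0, -0.005, 0], [0, 0, 0, -0.004, 0]]}}

```text
t: 27.42
tool_pos: [0.5167, -0.1346, 0.075]
tool_rot: [-0.053, 3.103, 0.008]
contact_force: [0.0, -0.5, 0.5]
opening: -0.0
```

Emit:
{"method": "step_arm", "body": {"moves": [[0, -0.0005, 0, -0.004, 0], [0, -0.0005, 0, -0.004, 0]]}}

```text
t: 27.68
tool_pos: [0.5158, -0.1346, 0.0666]
tool_rot: [-0.053, 3.103, 0.008]
contact_force: [-0.6, 0.8, 3.0]
opening: 0.0001
```

```bash
python3 st.py
```

```text
27.68 [ 0.5158 -0.1346  0.0666] yang 91.96 tilt [ 0.038   0.0059 -0.9993] F [-0.64  0.78  3.03] T [0.09 0.09 0.02] 0.0001 dq 0.059
```

Emit:
{"method": "step_arm", "body": {"moves": [[0, -0.0005, 0, -0.0035, 0], [0, -0.0005, 0, -0.0035, 0]]}}

```text
t: 27.92
tool_pos: [0.5159, -0.1346, 0.0624]
tool_rot: [-0.053, 3.102, 0.009]
contact_force: [-7.3, 2.8, 14.1]
opening: -0.0002
```

Emit:
{"method": "step_arm", "body": {"moves": [[0, 0, 0, -0.0035, 0], [0, 0, 0, -0.0035, 0], [0, 0, 0, -0.0038, 0]]}}

```text
t: 28.3
tool_pos: [0.516, -0.1346, 0.0597]
tool_rot: [-0.055, 3.108, 0.011]
contact_force: [-10.6, 4.0, 21.2]
opening: -0.0001
```

```bash
python3 st.py
```

```text
28.3 [ 0.516  -0.1346  0.0597] yang 92.05 tilt [ 0.0333  0.0078 -0.9994] F [-10.63   4.02  21.15] T [0.73 1.97 0.03] -0.0001 dq 0.02
```

Lifting straight up, then backing off high enough to see all four corners.

Emit:
{"method": "step_arm", "body": {"moves": [[0, 0, 0, 0.006, 0], [0, 0, 0, 0.012, 0], [0, 0, 0, 0.014, 0], [0, 0, 0, 0.014, 0], [0, 0, 0, 0.014, 0], [0, -0.004, -0.008, 0.014, 0], [0, -0.008, -0.008, 0.014, 0], [0, -0.008, -0.008, 0.01, 0], [0, -0.008, -0.008, 0, 0], [0, 0, 0, 0, 0]]}}

```text
t: 29.55
tool_pos: [0.486, -0.1696, 0.1658]
tool_rot: [-0.054, 3.106, 0.009]
contact_force: [-0.3, 0.5, -0.1]
opening: 0.0002
```

```bash
python3 st.py; python3 look.py w15;  python3 - <<'E'
from station import ctrl
from h import *
im=ctrl.get_image("side");cv2.imwrite("pics/s15.png",cv2.resize(im["color"][180:300,320:500,::-1],None,fx=4.3,fy=4.3,interpolation=cv2.INTER_CUBIC))
E
```

```text
29.55 [ 0.486  -0.1696  0.1658] yang 92.01 tilt [ 0.035   0.0061 -0.9994] F [-0.25  0.52 -0.08] T [-0.   -0.01 -0.03] 0.0002 dq 0.006
29.55 [ 0.486  -0.1696  0.1658] yang 92.01 tilt [ 0.035   0.0061 -0.9994] [-0.25  0.52 -0.08] 0.00024293768712037612 [-0.493 -0.187  1.952  0.022  1.348 -2.103]
```

View pics/w15.png

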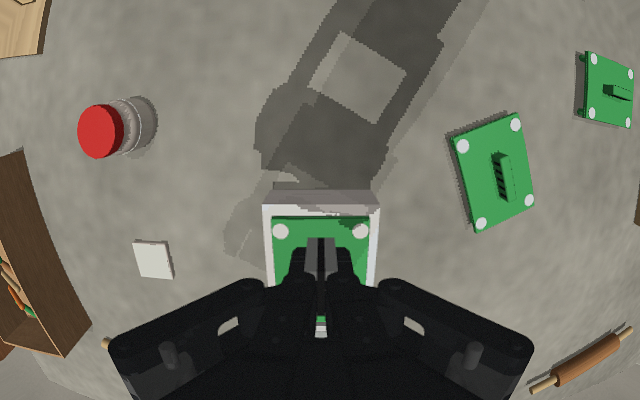

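View pics/s15.png

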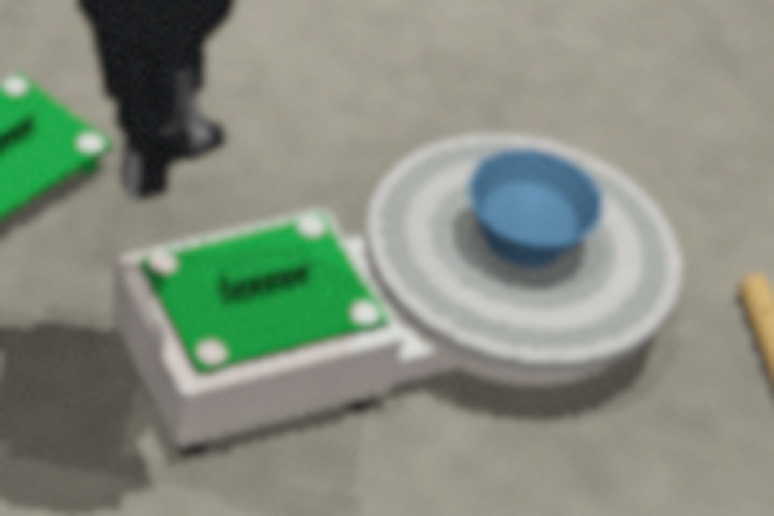

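From the side the cover looks flush. I'll move the wrist camera to where all four marks show, so I can measure them.

Emit:
{"method": "step_arm", "body": {"moves": [[0, 0.015, 0.0075, 0.005, 0], [0, 0.015, 0.0075, 0.005, 0], [0, 0.015, 0.0075, 0, 0], [0, 0.015, 0.0075, 0, 0], [0, 0.015, 0.0075, 0, 0], [0, 0.015, 0.0075, 0, 0], [0, 0.015, 0.0075, 0, 0], [0, 0.015, 0.0075, 0, 0], [0, 0.01, 0.005, 0, 0], [0, 0, 0, 0, 0]]}}

```text
t: 30.9
tool_pos: [0.6268, -0.0973, 0.1745]
tool_rot: [-0.06, 3.108, 0.011]
contact_force: [0.0, -0.3, -0.9]
opening: 0.0003
```

```bash
python3 st.py; python3 look.py w16;python3 - <<'E'
import pickle
from h import *
im,o=pickle.load(open("last.pkl","rb"))
cv2.imwrite("pics/w16c.png",cv2.resize(im["color"][50:300,170:390,::-1],None,fx=2.4,fy=2.4,interpolation=cv2.INTER_NEAREST))
E
```

```text
30.9 [ 0.6268 -0.0973  0.1745] yang 92.22 tilt [ 0.0332  0.0079 -0.9994] F [ 0.02 -0.27 -0.89] T [ 0.04 -0.02  0.01] 0.0003 dq 0.007
30.9 [ 0.6268 -0.0973  0.1745] yang 92.22 tilt [ 0.0332  0.0079 -0.9994] [ 0.02 -0.27 -0.89] 0.00029712824496464245 [-0.279  0.094  1.666  0.017  1.352 -1.892]
```

View pics/w16.png

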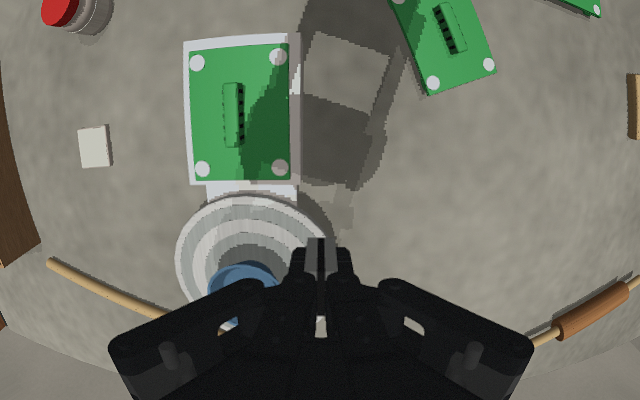

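View pics/w16c.png

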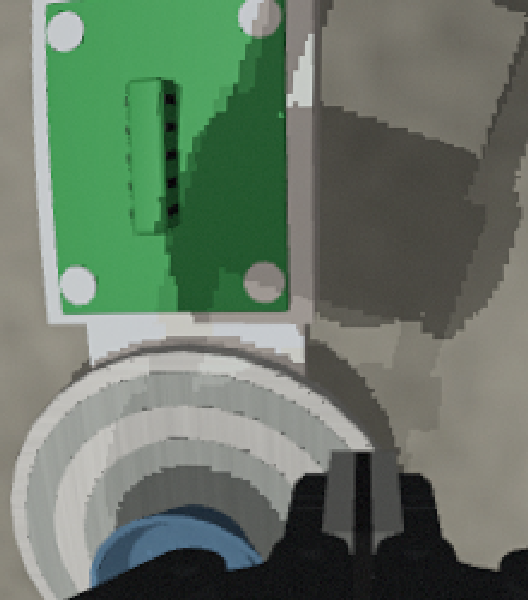

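All four marks are clear, at (197,63), (278,57), (202,169) and (280,168), and the cover is square within the rim.

```bash
python3 pose.py 2:197,62 3:278,57 1:202,169 0:280,168; python3 pose.py f2:197,62.5 f3:278,56.5 f1:202.3,169 f0:280,167.6
cat > side.py <<'E'
# triangulate heights: side camera marks, at known cover xy, scan height
from station import ctrl
from h import *
im=ctrl.get_image("side");I=im["color"].astype(int)
a=np.radians(1.64);R=np.array([[np.cos(a),-np.sin(a)],[np.sin(a),np.cos(a)]])
sub=I[205:285,345:430]
m=(sub[:,:,0]>0.75*sub[:,:,1])&(sub.min(2)>110)
for k,q in enumerate([(45,34),(45,-34),(-45,-34),(-45,34)]):
    p=np.array([.5605,-.1668])+R@(np.array(q)/1000)
    u=proj(im,[*p,.0675]);U=np.round(u).astype(int)
    P=I[U[1]-6:U[1]+7,U[0]-7:U[0]+8];w=np.clip((P[:,:,0]/np.maximum(P[:,:,1],1)-.45),0,1)
    yy,xx=np.mgrid[-6:7,-7:8];g=np.exp(-((xx/4.)**2+(yy/3.)**2)*1.0);ww=w*g*(xx**2/16+yy**2/9<2.2)
    c=np.array([(ww*xx).sum(),(ww*yy).sum()])/ww.sum()+U
    print(k,"pred@7.5",u.round(1),"pred@9.5",proj(im,[*p,.0695]).round(1),"meas",c.round(1))
V=cv2.resize(im["color"][205:285,340:430,::-1],None,fx=8,fy=7.4,interpolation=cv2.INTER_CUBIC);cv2.imwrite("pics/side_f.png",V)
E
python3 side.py
```

```text
2 [197.  62.] 934
3 [277.7  56.3] 254
1 [202. 169.] 978
0 [279.5 167. ] 241
res [-0.2  0.5  0.2 -0.2 -0.3 -0.5  0.2  0.1]
ctr [ 0.5622 -0.1665  0.0676] rot deg [ 0.21 -0.9   2.21]
0 mark [ 0.6059 -0.1308  0.0685] above rim 8.5 bay xy [46.9 34.6] cliptip bay [47.3 34.7] -15.5
1 mark [ 0.6085 -0.1988  0.0682] above rim 8.2 bay xy [ 47.6 -33.4] cliptip bay [ 48.  -33.3] -15.8
2 mark [ 0.5186 -0.2022  0.0668] above rim 6.8 bay xy [-42.4 -34.2] cliptip bay [-42.  -34.2] -17.2
3 mark [ 0.516  -0.1343  0.067 ] above rim 7.0 bay xy [-43.1  33.7] cliptip bay [-42.7  33.8] -17.0
res [-0.1  0.3  0.2 -0.1 -0.1 -0.2  0.   0. ]
ctr [ 0.5626 -0.1662  0.0681] rot deg [ 0.54 -0.17  2.14]
0 mark [ 0.6063 -0.1305  0.0685] above rim 8.5 bay xy [47.3 34.9] cliptip bay [47.4 35.1] -15.5
1 mark [ 0.6088 -0.1985  0.0679] above rim 7.9 bay xy [ 47.9 -33.1] cliptip bay [ 48.  -32.9] -16.1
2 mark [ 0.5189 -0.2019  0.0676] above rim 7.6 bay xy [-42.1 -33.9] cliptip bay [-42.  -33.6] -16.4
3 mark [ 0.5164 -0.1339  0.0682] above rim 8.2 bay xy [-42.7  34.1] cliptip bay [-42.6  34.4] -15.8
0 pred@7.5 [390.7 232.1] pred@9.5 [390.8 231.6] meas [391.4 231.4]
1 pred@7.5 [403.  252.5] pred@9.5 [403.1 251.9] meas [404.1 252.8]
2 pred@7.5 [367.  261.6] pred@9.5 [367.1 261. ] meas [367.5 262. ]
3 pred@7.5 [355.9 240.5] pred@9.5 [355.9 239.9] meas [356.  239.6]
```

View pics/side_f.png

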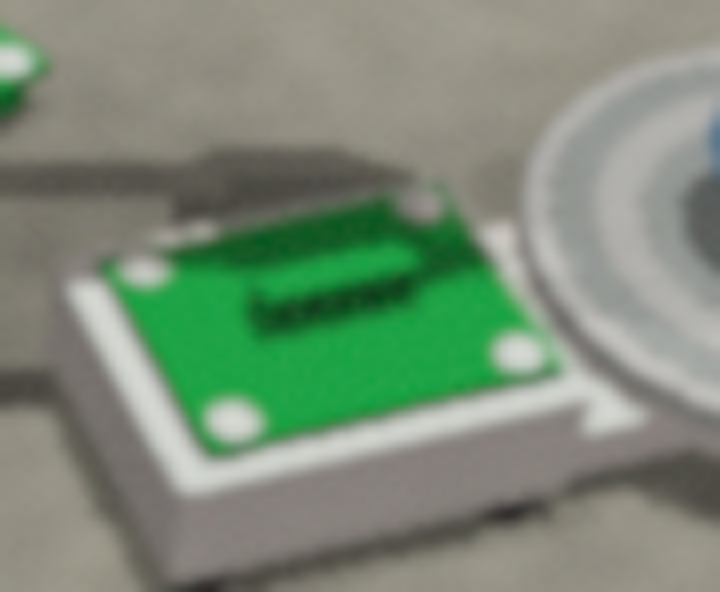

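The wrist fit gives 7–8.5 mm at all corners, but 2 mm is near its error. I'll probe corners 0 and 3 mechanically, feeling for the contact height and then pressing again. First corner 0.

Emit:
{"method": "step_arm", "body": {"moves": [[0, -0.01, -0.016, 0, 0], [0, -0.01, -0.016, -0.012, 0], [0, 0, 0, -0.016, 0], [0, 0, 0, -0.016, 0], [0, 0, 0, -0.016, 0], [0, 0, 0, -0.014, 0], [0, 0, 0, -0.01, 0], [0, 0, 0, 0, 0]]}}

```text
t: 32.0
tool_pos: [0.6016, -0.1323, 0.0822]
tool_rot: [-0.056, 3.112, 0.013]
contact_force: [0.3, 0.6, -0.2]
opening: -0.0
```

```bash
python3 st.py
```

```text
32.0 [ 0.6016 -0.1323  0.0822] yang 92.07 tilt [ 0.0287  0.0089 -0.9995] F [ 0.3   0.57 -0.18] T [-0.03  0.04 -0.03] -0.0 dq 0.014
```

Emit:
{"method": "step_arm", "body": {"moves": [[0, 0.003, 0.0005, -0.006, 0], [0, 0, 0, -0.0035, 0], [0, 0, 0, 0, 0]]}}

```text
t: 32.38
tool_pos: [0.6061, -0.1319, 0.0736]
tool_rot: [-0.057, 3.11, 0.012]
contact_force: [0.4, -0.1, 0.8]
opening: -0.0
```

Emit:
{"method": "step_arm", "body": {"moves": [[0, 0, 0, -0.0012, 0]]}}

```text
t: 32.5
tool_pos: [0.6065, -0.132, 0.0729]
tool_rot: [-0.057, 3.109, 0.011]
contact_force: [0.1, 0.6, -0.1]
opening: 0.0002
```

Emit:
{"method": "step_arm", "body": {"moves": [[0, 0, 0, -0.0012, 0]]}}

```text
t: 32.62
tool_pos: [0.6066, -0.1321, 0.0719]
tool_rot: [-0.057, 3.108, 0.011]
contact_force: [1.1, -0.2, -0.7]
opening: -0.0001
```

Emit:
{"method": "step_arm", "body": {"moves": [[0, 0, 0, -0.0012, 0]]}}

```text
t: 32.75
tool_pos: [0.6067, -0.1322, 0.0708]
tool_rot: [-0.057, 3.108, 0.011]
contact_force: [0.2, -0.4, 1.4]
opening: 0.0001
```

Emit:
{"method": "step_arm", "body": {"moves": [[0, 0, 0, -0.0015, 0]]}}

```text
t: 32.88
tool_pos: [0.6068, -0.1322, 0.0693]
tool_rot: [-0.057, 3.108, 0.01]
contact_force: [0.2, 0.4, -0.5]
opening: 0.0002
```

Emit:
{"method": "step_arm", "body": {"moves": [[0, -0.0004, 0, -0.001, 0]]}}

```text
t: 33.0
tool_pos: [0.6063, -0.1322, 0.0682]
tool_rot: [-0.057, 3.108, 0.011]
contact_force: [0.5, -0.5, -0.5]
opening: 0.0005
```

Emit:
{"method": "step_arm", "body": {"moves": [[0, -0.0004, 0, -0.001, 0]]}}

```text
t: 33.12
tool_pos: [0.606, -0.1322, 0.0673]
tool_rot: [-0.056, 3.107, 0.011]
contact_force: [-0.1, 0.4, 0.9]
opening: 0.0001
```

Emit:
{"method": "step_arm", "body": {"moves": [[0, -0.0004, 0, -0.0015, 0]]}}

```text
t: 33.25
tool_pos: [0.6061, -0.1322, 0.0663]
tool_rot: [-0.056, 3.106, 0.01]
contact_force: [0.6, 1.8, 3.2]
opening: 0.0002
```

Emit:
{"method": "step_arm", "body": {"moves": [[0, -0.0004, 0, -0.002, 0]]}}

```text
t: 33.38
tool_pos: [0.6061, -0.1322, 0.0652]
tool_rot: [-0.056, 3.105, 0.01]
contact_force: [-1.4, 0.9, 6.4]
opening: 0.0001
```

Emit:
{"method": "step_arm", "body": {"moves": [[0, -0.0004, 0, -0.0025, 0]]}}

```text
t: 33.5
tool_pos: [0.6062, -0.1322, 0.0641]
tool_rot: [-0.057, 3.105, 0.01]
contact_force: [-3.7, 2.2, 8.6]
opening: 0.0002
```

Emit:
{"method": "step_arm", "body": {"moves": [[0, -0.0004, 0, -0.003, 0], [0, -0.0004, 0, -0.0035, 0]]}}

```text
t: 33.75
tool_pos: [0.6063, -0.1322, 0.062]
tool_rot: [-0.057, 3.104, 0.011]
contact_force: [-5.9, 2.9, 14.9]
opening: -0.0002
```

Corner 0 first touches at 0.067, 7 mm above the rim. It then yields linearly at about 2.7 N/mm, which is only the rubber feet, so it is clicked. Now the same probe on corner 3.

Emit:
{"method": "step_arm", "body": {"moves": [[0, 0, 0, 0.01, 0], [0, 0, 0, 0.015, 0], [0, 0, 0, 0.015, 0], [0, -0.014, 0, 0.01, 0], [0, -0.015, 0, 0, 0], [0, -0.015, 0, 0, 0], [0, -0.015, 0, 0, 0], [0, -0.015, 0, 0, 0], [0, -0.01, -0.001, -0.005, 0], [0, 0, 0, -0.014, 0], [0, 0, 0, -0.012, 0], [0, 0, 0, 0, 0]]}}

```text
t: 35.25
tool_pos: [0.5159, -0.1331, 0.0799]
tool_rot: [-0.057, 3.107, 0.011]
contact_force: [0.4, 0.3, -0.6]
opening: -0.0001
```

```bash
python3 st.py
```

```text
35.25 [ 0.5159 -0.1331  0.0799] yang 92.1 tilt [ 0.0343  0.0078 -0.9994] F [ 0.44  0.3  -0.6 ] T [ 0.01 -0.01 -0.04] -0.0001 dq 0.014
```

Emit:
{"method": "step_arm", "body": {"moves": [[0, 0, 0, -0.005, 0], [0, 0, 0, -0.003, 0]]}}

```text
t: 35.5
tool_pos: [0.5166, -0.1332, 0.0716]
tool_rot: [-0.057, 3.106, 0.011]
contact_force: [0.4, -0.0, -0.6]
opening: -0.0001
```

Emit:
{"method": "step_arm", "body": {"moves": [[0, 0, 0, -0.0015, 0]]}}

```text
t: 35.62
tool_pos: [0.5169, -0.1332, 0.0701]
tool_rot: [-0.057, 3.106, 0.011]
contact_force: [-0.4, -1.2, 0.4]
opening: 0.0002
```

Emit:
{"method": "step_arm", "body": {"moves": [[0, 0, 0, -0.0015, 0]]}}

```text
t: 35.75
tool_pos: [0.5171, -0.1332, 0.0687]
tool_rot: [-0.057, 3.106, 0.011]
contact_force: [-1.0, 0.4, -0.3]
opening: 0.0001
```

Emit:
{"method": "step_arm", "body": {"moves": [[0, 0, 0, -0.0015, 0]]}}

```text
t: 35.88
tool_pos: [0.5173, -0.1333, 0.0673]
tool_rot: [-0.057, 3.105, 0.01]
contact_force: [-0.2, 0.4, 1.4]
opening: 0.0
```

Emit:
{"method": "step_arm", "body": {"moves": [[0, 0, 0, -0.002, 0]]}}

```text
t: 36.0
tool_pos: [0.5173, -0.1333, 0.0658]
tool_rot: [-0.058, 3.105, 0.011]
contact_force: [-3.5, 0.9, 5.2]
opening: 0.0001
```

Emit:
{"method": "step_arm", "body": {"moves": [[0, 0, 0, -0.003, 0]]}}

```text
t: 36.12
tool_pos: [0.5174, -0.1333, 0.0638]
tool_rot: [-0.058, 3.106, 0.011]
contact_force: [-5.3, 1.1, 10.5]
opening: 0.0
```

Emit:
{"method": "step_arm", "body": {"moves": [[0, 0, 0, -0.0035, 0], [0, 0, 0, -0.0035, 0]]}}

```text
t: 36.38
tool_pos: [0.5174, -0.1333, 0.0608]
tool_rot: [-0.058, 3.109, 0.012]
contact_force: [-10.3, 3.7, 18.6]
opening: 0.0002
```

Corner 3 touches at 0.0675 with the same linear stiffness, so it is clicked. There is time for light probes of corners 2 and 1.

Emit:
{"method": "step_arm", "body": {"moves": [[0, 0, 0, 0.01, 0], [0, 0, 0, 0.014, 0], [0, 0, 0, 0.014, 0], [0, 0, -0.014, 0, 0], [0, 0, -0.015, 0, 0], [0, 0, -0.015, 0, 0], [0, 0, -0.015, 0, 0], [0, 0, -0.006, -0.01, 0], [0, 0, 0, -0.012, 0], [0, 0, 0, -0.006, 0], [0, 0, 0, 0, 0]]}}

```text
t: 37.75
tool_pos: [0.516, -0.2032, 0.0686]
tool_rot: [-0.056, 3.111, 0.014]
contact_force: [0.8, -0.0, 0.1]
opening: -0.0001
```

Emit:
{"method": "step_arm", "body": {"moves": [[0, 0, 0, -0.0015, 0]]}}

```text
t: 37.88
tool_pos: [0.5163, -0.2029, 0.0672]
tool_rot: [-0.057, 3.111, 0.014]
contact_force: [0.6, -0.8, 1.7]
opening: -0.0002
```

Corner 2 touches at 0.0675 as well. Now corner 1.

Emit:
{"method": "step_arm", "body": {"moves": [[0, 0, 0, 0.01, 0], [0, 0, 0, 0.014, 0], [0, 0, 0, 0.012, 0], [0, 0.015, 0, 0, 0], [0, 0.015, 0, 0, 0], [0, 0.015, 0, 0, 0], [0, 0.015, 0, 0, 0], [0, 0.015, 0, 0, 0], [0, 0.006, 0.001, -0.01, 0], [0, 0, 0, -0.011, 0], [0, 0, 0, -0.005, 0], [0, 0, 0, 0, 0]]}}

```text
t: 39.38
tool_pos: [0.6033, -0.2009, 0.0764]
tool_rot: [-0.06, 3.112, 0.015]
contact_force: [-0.4, -0.4, 0.3]
opening: -0.0001
```

```bash
python3 st.py
```

```text
39.38 [ 0.6033 -0.2009  0.0764] yang 92.2 tilt [ 0.029   0.0101 -0.9995] F [-0.44 -0.42  0.32] T [-0.02 -0.   -0.04] -0.0001 dq 0.004
```

Emit:
{"method": "step_arm", "body": {"moves": [[0, 0.001, 0.001, -0.004, 0], [0, 0, 0, -0.0025, 0]]}}

```text
t: 39.62
tool_pos: [0.6043, -0.2, 0.0702]
tool_rot: [-0.059, 3.111, 0.014]
contact_force: [0.3, -1.0, -0.5]
opening: -0.0002
```

Emit:
{"method": "step_arm", "body": {"moves": [[0, 0, 0, -0.0015, 0]]}}

```text
t: 39.75
tool_pos: [0.6043, -0.2001, 0.0688]
tool_rot: [-0.059, 3.111, 0.014]
contact_force: [-1.0, 0.4, -0.4]
opening: 0.0
```

Emit:
{"method": "step_arm", "body": {"moves": [[0, 0, 0, -0.0015, 0]]}}

```text
t: 39.88
tool_pos: [0.6044, -0.2002, 0.0674]
tool_rot: [-0.059, 3.11, 0.014]
contact_force: [0.0, -0.1, 1.5]
opening: -0.0
```

All four corners touch at 0.067–0.068, so all are clicked. I'll retreat clear of everything.

Emit:
{"method": "step_arm", "body": {"moves": [[0, 0, 0, 0.01, 0], [0, 0, 0, 0.014, 0], [0, 0, 0, 0.016, 0], [0, 0, 0, 0.02, 0], [0, 0, 0, 0.02, 0], [0, 0, 0, 0.02, 0], [0, 0, 0, 0.015, 0], [0, 0, 0, 0, 0], [0, 0, 0, 0, 0]]}}

```text
t: 41.0
tool_pos: [0.6055, -0.2007, 0.1941]
tool_rot: [-0.059, 3.105, 0.01]
contact_force: [0.3, -0.5, -1.1]
opening: 0.0
```

```bash
python3 st.py; python3 look.py w20; python3 - <<'E'
from station import ctrl
from h import *
im=ctrl.get_image("side");cv2.imwrite("pics/s20.png",im["color"][:,:,::-1])
E
```

```text
41.0 [ 0.6055 -0.2007  0.1941] yang 92.17 tilt [ 0.0356  0.0069 -0.9993] F [ 0.26 -0.5  -1.11] T [-0.   -0.01  0.01] 0.0 dq 0.006
41.0 [ 0.6055 -0.2007  0.1941] yang 92.17 tilt [ 0.0356  0.0069 -0.9993] [ 0.26 -0.5  -1.11] 2.9563557214683003e-05 [-0.446  0.087  1.64   0.022  1.386 -2.058]
```

View pics/w20.png

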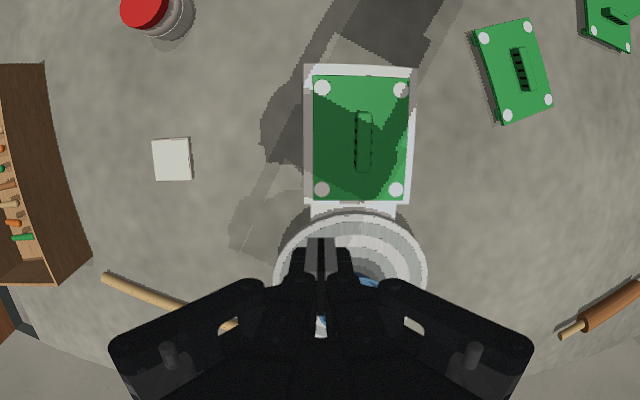

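View pics/s20.png

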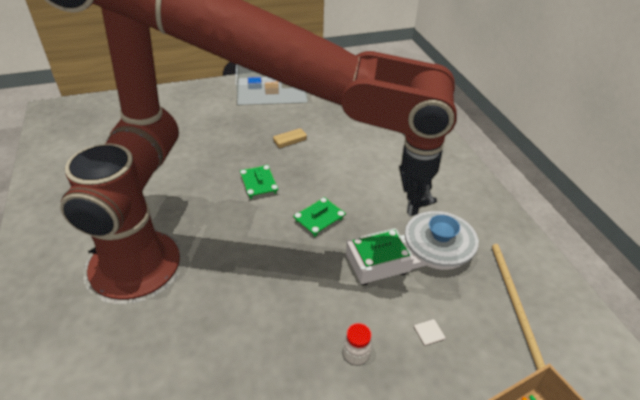

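The cover is flush in the bay, at wrist (360,140) and side (383,248). The jar, tile, block and other two covers are where they were, and the arm is clear. Handing in.

```bash
python3 -c "
from station import ctrl
print(ctrl.finish_job())"
```

```text
the job is handed in; nothing more can be done
None
```

The green cover is on the turntable's battery bay with all four clips home, and I handed the job in at about 41 s of the 54 s allowed. `finish_job` reports no verdict.

**What I did:** I took the green cover farthest from the base (0.55 m, against 0.47 m and 0.40 m for the other two). I laid it in the bay to within about 0.6 mm and released it. Then I pressed corners 0, 1, 2 and 3 in turn to 19–21 N straight down. That is slightly over the 10–18 N click range; the force on the tool was well under the cover's 65 N limit, but I couldn't measure the cover's contact forces on the unit directly.

**Last checks:**
- **Contact height:** each corner first touched at 7–8 mm above the rim, as a clicked corner should.
- **Stiffness:** I pressed corners 0 and 3 again, to about 15 and 19 N. They gave only at about 2.6 N/mm, which I take to be the rubber feet. Corners 1 and 2 I only touched lightly.
- **Other things:** the final pictures show the jar, tile, block and other covers where they were, and the arm touching nothing.

**Less certain:**
- **Image heights:** the camera estimates read 7–8.5 mm, up to 0.5 mm outside the stated range and within camera error, so I relied on the probes.
- **Corner 3:** it probably clicked while I was pressing corner 2, because it was already nearly down when I reached it.
- **Gripper tilt:** the gripper drifted to about 2° of tilt while pressing, which added up to about 11 N of sideways force.

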